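# Hang the lifting handle in the pot lid's eye

### The arm

A 6-joint arm with a two-finger parallel gripper is mounted at the origin on the work surface. World frame = base frame: x ahead of the robot, y to its left, z up, the work surface at z = 0. Lengths are in mm, angles in rad, forces in N, time in s.
With the tool pointing down it reaches from about 350 to 875 mm from the base axis. Payload 4.2 kg.
Tool frame: the origin (TCP) lies at the very end of the fingers, on their centre line; the grasp point (between the pads) lies 19 mm behind it; z points along the fingers, y is the direction in which the jaws open and shut (so a half turn about z gives the same grasp; the last joint's range is limited). The gripper opens to 85 mm and grips with 20 to 120 N. Pads are 22 mm wide; open, the fingers measure 114 mm over their backs; the gripper's body (76 mm by 85 mm) begins 54 mm behind the grasp point. The pads swing forward as they close: fully open they stand 13 mm farther back than shut.
Start: joints at [1.401, 0.385, 0.008, 0, -1.194, -0.259], TCP at [259.829, 568.408, 203.112] pointing down, gripper open.
Joint ranges: [-3.14, 3.14], [-1.21, 2.06], [-1.07, 1.41], [-3.16, 2.05], [-2.99, -0.16], [-3.1, 3.1]. Speed limits (rad/s): [2.79, 2.79, 3.14, 3.14, 3.14, 3.14].

### API

Orientations are given as a unit quaternion [x, y, z, w].
In Python, from bench import read_state, get_image, camera_params, job_done gives the robot as it stands.
- The arm moves only by the tool send_rows, never from a script. Its arguments are lists of equal length, an entry for each row: "translation": the shift along the tool's x, y, z in m, a list of three; "yaw": the turn about the tool's z in degrees; "fingers": the closure in counts, from 0 (fully open) to 255 (shut). A call has 1 to 12 rows; each row is the pose to reach, as a shift and turn from the pose measured when the call began, along the tool's axes at that moment; what a row does not reach only later rows make up. A row lasts 1/10 s, in which the tool goes at most 50 mm and 8.59 degrees, less where a joint would pass 70% of its speed; a pose out of reach is approached as far as the arm can. A call with a gripper value outside its range is refused whole. The fingers move at their own pace and stop on an object; the grip force is fixed at half the most. Time passes only in rows, so rows that repeat a pose let the fingers close. It gives the time, the measured TCP pose, the force and the opening at its end, in the units of the state.
- read_state(): the state, without advancing time (a new reading comes with each control period).
- get_image(name): name is "scene" or "top"; returns the picture (384x512x3 uint8, blue, green, red); there is no depth.
- camera_params(name): a dict with "mtx" (3x3 intrinsics, pixels), "k1" (the pictures are not rectified: a ray, as slopes to the right and down, at radius r is drawn at 1 + k1 r^2 times it, then the intrinsics apply), "rvec" (rotation vector, rad) and "tvec" (3), from world to camera coordinates, as OpenCV has them. Camera axes: x right, y down, z forward; pixel columns grow to the right and rows downward; lengths in mm; the calibration is good to about 2 mm. A picture is of the moment at which its call begins. camera_params takes no time and is no camera call.
- job_done(): hands the job in, once; it reports no verdict.
The state is a dict: "clock": time; "joints": joint angles; "joint_vel": joint speeds; "joint_efforts": joint torques, N m; "position": TCP position; "ee_rot": TCP orientation; "contact_force": force on the tool from outside, world axes, zero at the start; "wrist_torque": the same for the moment, N m; "gripper_width": finger opening in mm.
Only numpy, scipy, OpenCV 4.12 (cv2) and the standard library are available. Lean on these libraries where they do the work, as an engineer would, in place of code of your own. Each camera call takes 0.05 s, during which the arm holds its last target.

### The job

Fit the lifting handle to the pot lid clamped on the turntable: feed one of its curved arms through the eye in the middle of the lid, turning it along its own curve against the drag of the eye's spring ball, until the steel ferrule at the end of the black grip bears firmly on the eye. The eye is only loosely riveted, so press home with a light hand and do not force it. Then let go and leave the handle lying on the lid with the ferrule still up against the eye, and leave the other things where they are.

Things in the scene. Friction and masses are not known exactly. Their poses are not given: they have to be found in the camera images.
- eye_mid (a point): centre of the eye: a thick steel tube lying level on a short rivet in the middle of the lid, 10 mm long, 22 mm outside, sharp-edged 10 mm bore, a brass spring plunger on top reaching 19 mm above this point. x: nominal direction of the bore (both mouths alike), z up. The eye swivels on its rivet: it stands up to 0.2 rad off nominal (not reported) and yields to a light push
- stand: grey turntable with a round domed steel lid (200 mm across) clamped on it, fixed. Origin on the bench under the eye, axes as eye_mid, which is 84.5 mm above the bench and 22 mm above the lid's top; 40 to 70 mm out from the eye the lid lies 24 to 30 mm below eye_mid. Three clamp dogs stand at the lid's rim, tops 22 mm below eye_mid
- handle: loose flat C-shaped lifting handle, 120 g, lying on a pale board 12 mm thick: straight black grip (58 long, 12 wide, 14 mm tall) and two curved arms of 8 mm round steel rod on one circle of 45 mm radius about the origin. x points from the origin to the middle of the grip, y along the grip, z up. Lying, it leans some 3 degrees (grip end higher) and may keep that in the grasp
- handle_mid (a point): the origin of the handle, centre of its 45 mm circle. Angles counted about it from x, from above: the left arm runs from 60 degrees (ferrule) to 140 (end), the right arm from -60 to -140; the gap between the ends faces -x
- handle_grip (a point): centre of the black grip, 25.8 mm along x from handle_mid; grasp it here across its 12 mm width (closing along the handle's x)
- tip_l (a point): outermost point of the left arm's domed end, at 140 degrees on the circle
- tip_r (a point): the same for the right arm, at -140 degrees
- halfway_l (a point): on the rod's centre line halfway along the left arm, at 100 degrees. The sprung ball in the top of the bore nips the rod: the arm slides through against a steady drag of 3 to 9 N, first felt when its end is 4 mm into the bore
- halfway_r (a point): the same for the right arm, at -100 degrees
- ferrule_l: left steel ferrule, fixed to the handle: collar 15 mm across, 6 mm thick, on the left arm at 60 degrees; origin at the centre of the face that looks along the arm, about 5 mm from eye_mid when it bears on the eye. Bearing firmly is 5 to 15 N on top of the drag (over 20 N is forcing it); the grasp gives, so the tool may turn several degrees past the measured place first
- ferrule_r: the same for the right ferrule, at -60 degrees
- small_hook: bystander: small steel J-hook of 6 mm rod, 50 by 46 mm, on the board, to the robot's left of the handle
- collar: bystander: steel ring 34 mm across, 10 mm tall, lying on the board, to the robot's right of the handle
- teapot: bystander: steel teapot body 136 mm across, 115 mm tall, with spout, at the back of the bench
- flux_jar: bystander: white jar 60 mm across, 75 mm tall, at the back
- beaker: bystander: open steel pot 90 mm across, 100 mm tall, to the robot's right
- brush: bystander: brush lying to the robot's right
- hammer: bystander: hammer lying to the robot's left
Mind the look-alikes: they are no part of the job. What is shaped like the stand but brown is not meant.

How it is judged:
By the outcome, as a careful person would: the job done as asked, in the order asked, and still so for the second after the job is handed in, with the robot touching nothing.
It also fails if it takes over 72 s, if anything falls off the work surface, if the arm or the gripper's body presses on something with over 40 N, if the wrist force passes 120 N, or if a joint passes its speed limit or range.

## Working session

There is one attempt and no reset: what is moved stays moved. The work goes in short steps, Python scripts to look and compute and a tool call to move; the robot and the scene stay as the last step left them, time stands still between calls to the robot, and variables do not carry over. Pictures are saved under pics/ and viewed, and the job is handed in when it is done.

Besides the shell and the picture viewer there is one more tool, called after "Request:" in YAML: its name, and indented under it one key for each argument. send_rows: Moves the arm, as the interface text tells. Its arguments: {"type":"object","properties":{"translation":{"type":"array","items":{"type":"array","items":{"type":"number"}}},"yaw":{"type":"array","items":{"type":"number"}},"fingers":{"type":"array","items":{"type":"number"}}},"required":["translation","yaw","fingers"]}

```bash
mkdir -p pics; ls; python3 - <<'E'
from bench import *
import cv2
s=read_state();print({k:(s[k]) for k in s})
for n in("scene","top"):
    im=get_image(n);cv2.imwrite(f"pics/{n}0.png",im);print(n,camera_params(n))
E
```

```text
pics
{'clock': 0.0, 'joints': array([ 1.40063989e+00,  3.85559414e-01,  6.57738070e-03, -4.87776238e-04,
       -1.19398180e+00, -2.58574502e-01]), 'joint_vel': array([ 0.00159416,  0.00198615,  0.0011739 ,  0.00145444, -0.0012322 ,
        0.00071725]), 'joint_efforts': array([-1.41403842e-03, -3.92290199e+01,  1.88401294e+01,  4.18615624e+00,
       -4.53385088e-03, -2.37407811e-06]), 'position': array([259.55479362, 567.82911144, 202.0026298 ]), 'ee_rot': array([ 9.77091827e-01, -2.12815260e-01, -1.78562395e-04,  1.09271113e-03]), 'contact_force': array([-0.63304631,  0.5152924 ,  0.50285107]), 'wrist_torque': array([-0.021251  , -0.055314  ,  0.01387094]), 'gripper_width': 85.34932009447003}
scene {'mtx': array([[372.07317099,   0.        , 251.5575878 ],
       [  0.        , 372.07317099, 195.02754061],
       [  0.        ,   0.        ,   1.        ]]), 'k1': -0.052915162723834994, 'rvec': array([ 1.91051868,  1.82660375, -0.59246556]), 'tvec': array([   7.82396072, -356.70063071, 1498.26035648])}
top {'mtx': array([[373.2207845 ,   0.        , 250.83947401],
       [  0.        , 373.2207845 , 187.77891075],
       [  0.        ,   0.        ,   1.        ]]), 'k1': -0.07042967295283098, 'rvec': array([ 2.18312159, -2.12693076,  0.16979086]), 'tvec': array([ -50.5601868 ,  530.50420881, 1337.66182381])}
```

```bash
python3 - <<'E'
import cv2
for n in("scene","top"):
    im=cv2.imread(f"pics/{n}0.png");cv2.imwrite(f"pics/{n}0b.png",cv2.resize(im,(800,600),interpolation=cv2.INTER_CUBIC))
E
```

```text
(no output)
```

View pics/scene0b.png

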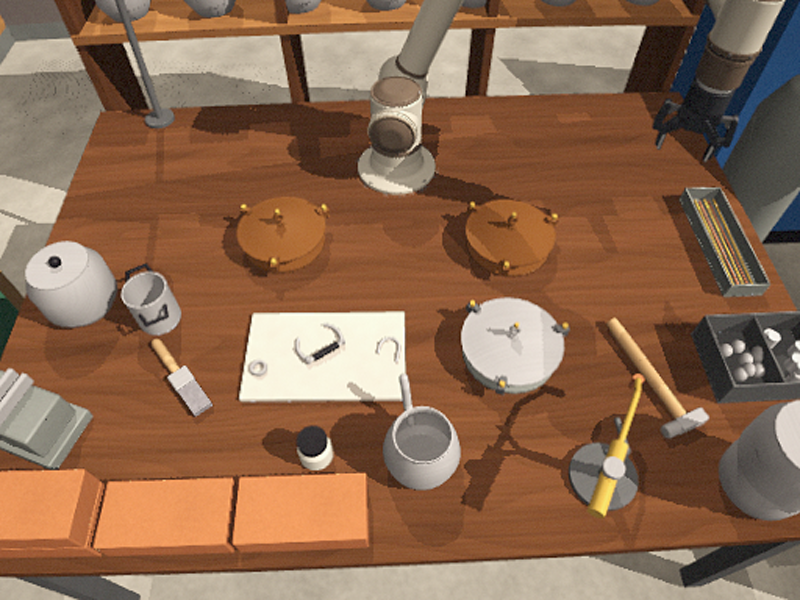

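View pics/top0b.png

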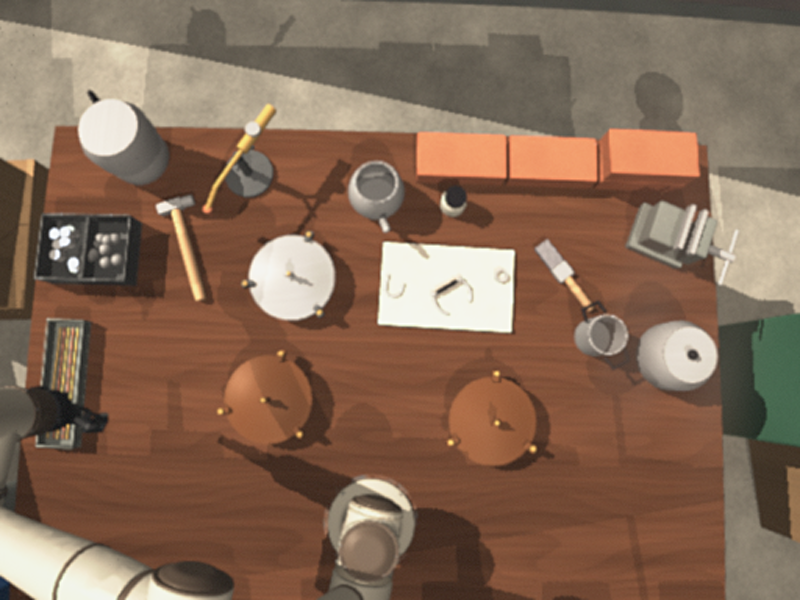

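Candidates (800x600 top picture): 
- Lids: grey at (292,277), brown at (268,399) and (492,420). The grey one is the stand. 
- C-shapes: handle with black grip at (452,290), J-hook at (396,286), ring at (503,277). The one with the black grip is the handle.

Next I'll check both in close crops.

```bash
cat > h.py <<'E'
import numpy as np, cv2
from bench import *
from scipy.optimize import least_squares
def proj(n,P):
    c=camera_params(n);R=cv2.Rodrigues(np.array(c["rvec"]))[0]
    q=np.atleast_2d(P)@R.T+np.ravel(c["tvec"]);s=q[:,:2]/q[:,2:]
    r2=(s**2).sum(1,keepdims=True);s=s*(1+c["k1"]*r2)
    M=c["mtx"];return s*[M[0,0],M[1,1]]+[M[0,2],M[1,2]]
def ray(n,uv):
    c=camera_params(n);R=cv2.Rodrigues(np.array(c["rvec"]))[0];M=c["mtx"]
    d=(np.array(uv,float)-[M[0,2],M[1,2]])/[M[0,0],M[1,1]];s=d.copy()
    for _ in range(20): s=d/(1+c["k1"]*(s@s))
    return -R.T@np.ravel(c["tvec"]), R.T@np.r_[s,1]
def at_z(n,uv,z):
    o,d=ray(n,uv);return o+d*(z-o[2])/d[2]
def tri(uvs):
    A=np.zeros((3,3));b=np.zeros(3)
    for n,uv in uvs.items():
        o,d=ray(n,uv);d/=np.linalg.norm(d);Q=np.eye(3)-np.outer(d,d);A+=Q;b+=Q@o
    return np.linalg.solve(A,b)
def crop(im,u,v,w,h,k,out):
    c=im[v:v+h,u:u+w];c=cv2.resize(c,None,fx=k,fy=k,interpolation=cv2.INTER_CUBIC)
    for i in range(0,w,10): cv2.putText(c,str(u+i),(i*k,8),0,.3,(0,0,255),1);cv2.line(c,(i*k,10),(i*k,14),(0,0,255),1)
    for i in range(0,h,10): cv2.putText(c,str(v+i),(0,i*k+4),0,.3,(0,0,255),1)
    cv2.imwrite(out,c)
E
python3 - <<'E'
from h import *
t=cv2.imread("pics/top0.png");s=cv2.imread("pics/scene0.png")
crop(t,240,150,95,65,8,"pics/t_handle.png")
crop(t,150,145,75,65,8,"pics/t_lid.png")
crop(s,150,195,115,70,7,"pics/s_handle.png")
crop(s,285,180,90,75,8,"pics/s_lid.png")
for n,uv,z in(("top",(186,177),62),("top",(288,186),18),("scene",(328,211),62),("scene",(205,222),18)):print(n,at_z(n,uv,z))
E
```

```text
top [561.3194978  200.09652448  62.        ]
top [ 545.04623276 -176.21555325   18.        ]
scene [551.02312187 203.58386636  62.        ]
scene [ 545.14709833 -176.37357828   18.        ]
```

View pics/t_handle.png

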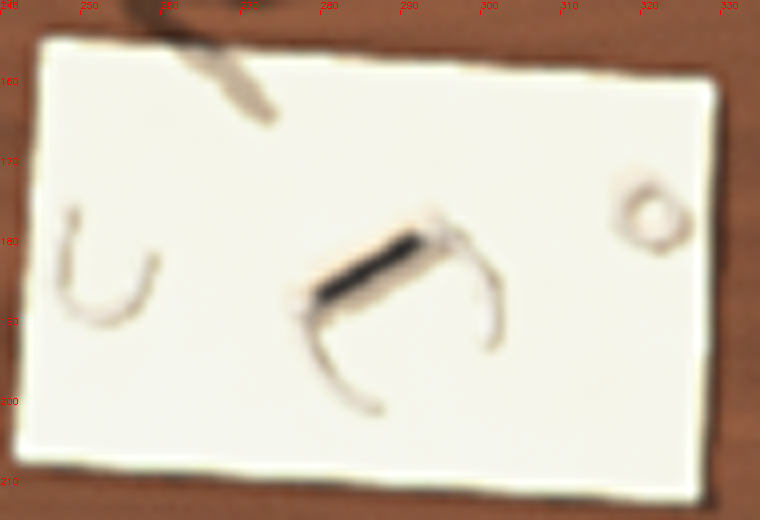

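View pics/t_lid.png

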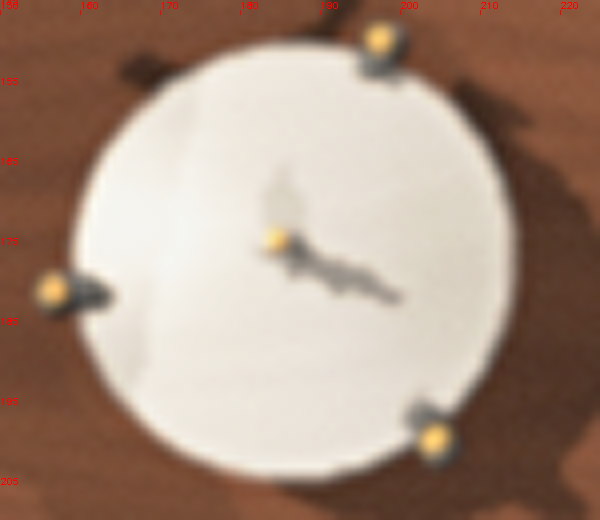

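View pics/s_handle.png

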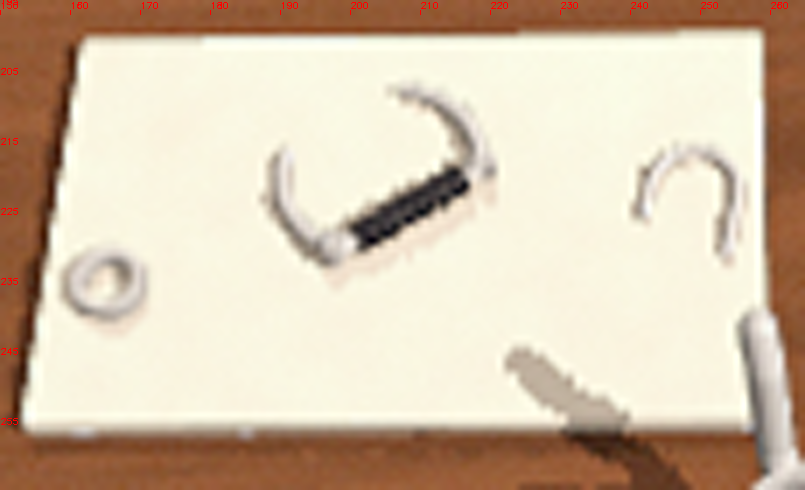

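View pics/s_lid.png

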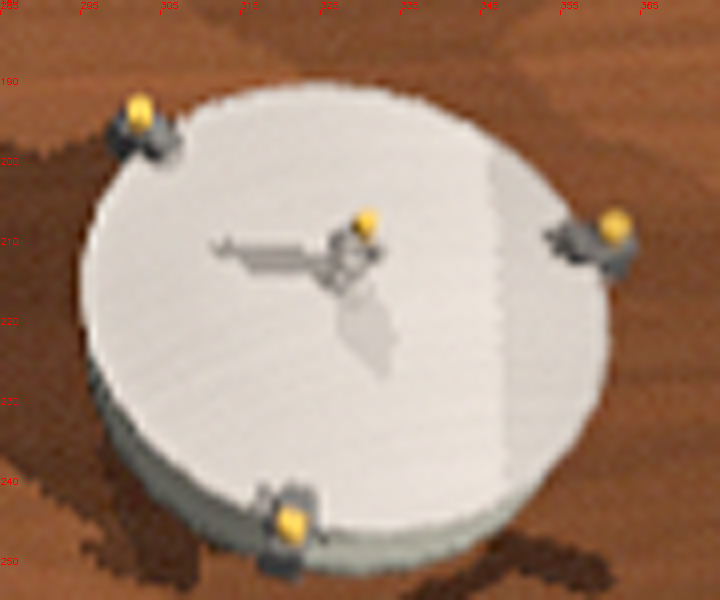

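```bash
python3 - <<'E'
from h import *
t=cv2.imread("pics/top0.png");s=cv2.imread("pics/scene0.png")
a=lambda im,u,v,w,h,k,o:crop(im,u,v,w,h,k,o)
a(t,170,160,36,28,20,"pics/t_eye.png")
a(s,305,198,36,26,20,"pics/s_eye.png")
# black grip moments
for n,im,(u,v,w,h) in(("top",t,(270,170,32,28)),("scene",s,(190,210,35,30))):
    g=im[v:v+h,u:u+w].astype(float).max(2);
    wgt=np.clip((150-g)/110,0,1)
    yy,xx=np.mgrid[v:v+h,u:u+w]; S=wgt.sum();cu=(wgt*xx).sum()/S;cv_=(wgt*yy).sum()/S
    C=np.array([[(wgt*(xx-cu)**2).sum(),(wgt*(xx-cu)*(yy-cv_)).sum()],[0,(wgt*(yy-cv_)**2).sum()]])/S;C[1,0]=C[0,1]
    e,V=np.linalg.eigh(C);print(n,S,cu,cv_,V[:,1],np.sqrt(12*e))
    d=V[:,1]*10;p=at_z(n,(cu,cv_),25);q=at_z(n,(cu+d[0],cv_+d[1]),25);print(p,np.degrees(np.arctan2(*(q-p)[[1,0]])))
E
```

```text
top 20.063636363636363 285.757136384232 183.18441323062981 [-0.85977257  0.51067713] [ 2.01239649 13.69317895]
[ 554.39643127 -166.89502336   25.        ] 122.27666531338684
scene 60.490909090909085 207.88277727682598 224.16396152690112 [-0.85714803  0.51507014] [ 5.37316858 19.28102398]
[ 557.69088737 -166.24159867   25.        ] -56.45844592899641
```

View pics/t_eye.png

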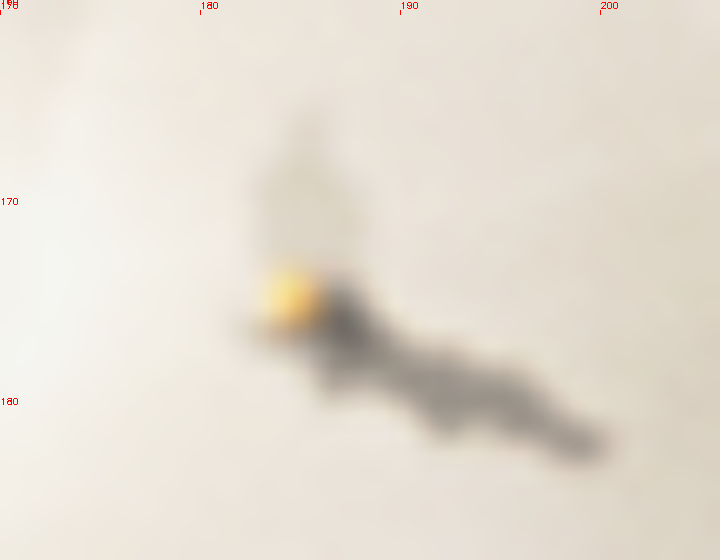

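View pics/s_eye.png

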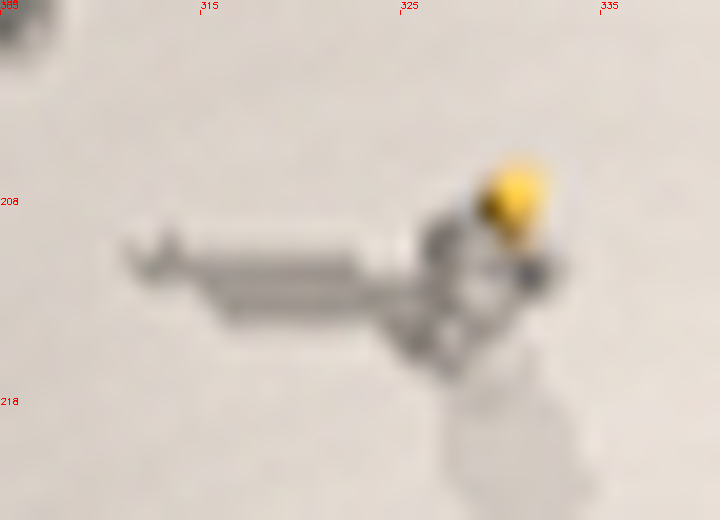

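```bash
python3 - <<'E'
from h import *
t=cv2.imread("pics/top0.png").astype(float);s=cv2.imread("pics/scene0.png").astype(float)
def brass(im,u,v,w,h):
    c=im[v:v+h,u:u+w];W=np.clip(c[...,2]-c[...,0]-60,0,None);yy,xx=np.mgrid[v:v+h,u:u+w]
    return np.array([(W*xx).sum(),(W*yy).sum()])/W.sum(),W.sum()
bt,_=brass(t,179,168,12,12);bs,_=brass(s,324,202,12,12);print(bt,bs)
print("brass z100",at_z("top",bt,100),at_z("scene",bs,100),"tri",tri({"top":bt,"scene":bs}))
# dogs top/scene
D=[((192,144,14,12),(350,205,20,10)),((150,175,14,12),(296,185,14,12)),((198,194,14,12),(315,238,14,12))]
for a,b in D:
    pa,_=brass(t,*a);pb,_=brass(s,*b);print(pa,pb)
    print("dog",at_z("top",pa,58),at_z("scene",pb,58),tri({"top":pa,"scene":pb}))
# other pairings
# lid ellipse top
for n,im,(u,v,w,h) in(("top",t,(150,142,75,70)),("scene",s,(285,180,90,75))):
    c=im[v:v+h,u:u+w].astype(np.uint8);m=((c.min(2)>170)*255).astype(np.uint8)
    m=cv2.morphologyEx(m,cv2.MORPH_CLOSE,np.ones((7,7)));k=max(cv2.findContours(m,0,1)[0],key=cv2.contourArea)
    e=cv2.fitEllipse(cv2.convexHull(k));print(n,e,e[0][0]+u,e[0][1]+v,at_z(n,(e[0][0]+u,e[0][1]+v),50))
E
```

```text
[184.39726027 174.52739726] [330.27822581 207.41935484]
brass z100 [563.65431815 200.02243796 100.        ] [562.91736538 202.46311769 100.        ] tri [563.63483966 200.98947193 101.11330486]
[199.97230181 147.75358166] [363.48670944 207.99633364]
dog [672.67846642 154.77587608  58.        ] [543.04277511 315.99132139  58.        ] [646.97788246 189.65738119 234.19870524]
[154.96411856 180.18408736] [302.21643836 190.01585127]
dog [547.18169673 313.45829794  58.        ] [465.48536302 135.16449643  58.        ] [531.24513062 198.05908003 176.49375944]
[203.88604651 199.38837209] [321.0431328  245.17139614]
dog [481.8099007 132.0763855  58.       ] [663.91245736 166.03305457  58.        ] [ 517.70500618  194.92334437 -221.05041795]
top ((36.11878967285156, 35.16877746582031), (52.856407165527344, 53.91854476928711), 49.8436164855957) 186.11878967285156 177.1687774658203 [562.71420054 201.58294494  50.        ]
scene ((42.65568923950195, 38.4404411315918), (54.72423553466797, 66.33807373046875), 109.47404479980469) 327.65568923950195 218.4404411315918 [570.16392146 201.36330585  50.        ]
```

```bash
cat > sh.py <<'E'
from h import *
rng=np.random.default_rng(0)
def cloud(eye,yaw):
    N=30000
    x=rng.uniform(-5,5,N);a=rng.uniform(0,2*np.pi,N);r=np.sqrt(rng.uniform(25,121,N))
    tube=np.c_[x,r*np.cos(a),r*np.sin(a)]
    a=rng.uniform(0,2*np.pi,6000);r=3.0*np.sqrt(rng.uniform(0,1,6000))
    pl=np.c_[r*np.cos(a),r*np.sin(a),rng.uniform(10,19,6000)]
    rv=np.c_[r*np.cos(a)*1.3,r*np.sin(a)*1.3,rng.uniform(-22,-10,6000)]
    c,s=np.cos(yaw),np.sin(yaw);P=np.r_[tube,pl,rv]@np.array([[c,s,0],[-s,c,0],[0,0,1]])
    return P+eye
def cast(P,L,eye):
    # L: horizontal shift per unit drop ; lid dome
    z=np.full(len(P),eye[2]-22.);Q=P.copy()
    for _ in range(15):
        Q[:,:2]=P[:,:2]+np.outer(1,L)*(P[:,2]-z)[:,None]
        r2=((Q[:,:2]-eye[:2])**2).sum(1);z=eye[2]-22-r2/700
    Q[:,2]=z;return Q
def mask(n,Q,box,k=6):
    u,v,w,h=box;p=proj(n,Q);p=((p-[u-.5,v-.5])*k).astype(int)
    m=np.zeros((h*k,w*k),np.float32);ok=(p[:,0]>=0)&(p[:,0]<w*k)&(p[:,1]>=0)&(p[:,1]<h*k)
    m[p[ok,1],p[ok,0]]=1;m=cv2.morphologyEx(m,cv2.MORPH_CLOSE,np.ones((3,3)))
    return cv2.GaussianBlur(cv2.resize(m,(w,h),interpolation=cv2.INTER_AREA),(0,0),.5)
E
python3 - <<'E'
from sh import *
from scipy.optimize import minimize
t=cv2.imread("pics/top0.png").astype(float).max(2);s=cv2.imread("pics/scene0.png").astype(float).max(2)
box={"top":(172,158,34,30),"scene":(303,200,38,32)}
I={}
for n,im in(("top",t),("scene",s)):
    u,v,w,h=box[n];c=im[v:v+h,u:u+w];I[n]=np.clip(np.median(c)-c,0,None)
off={"top":np.zeros(2),"scene":np.zeros(2)}
def score(p,ret=False):
    global rng
    import sh; sh.rng=np.random.default_rng(1)
    x,y,yaw,l1,l2,m1,m2=p
    tot=0;out={}
    for n in box:
        e=np.array([x,y,84.5]) if n=="top" else np.array([x,y,84.5])+[-.6,1.5,0]
        P=cloud(e,yaw);A=mask(n,cast(P,(l1,l2),e),box[n]);B=mask(n,cast(P,(m1,m2),e),box[n]);C=mask(n,P,box[n])
        w=(1-C.clip(0,1));w=(w>.6).astype(float)
        X=np.c_[A[w>0],B[w>0],np.ones(int(w.sum()))];yv=I[n][w>0]
        co,*_=np.linalg.lstsq(X,yv,rcond=None);res=((X@co-yv)**2).sum();tot+=res/1;out[n]=(co,res,X,w,A,B,C)
    return (tot,out) if ret else tot
# initial light from plunger tip shadow
e=np.array([563.6,200.8,84.5]);tip=e+[0,0,18]
def L0(n,uv):
    q=at_z(n,uv,58.5);return (q-tip)[:2]/(tip[2]-58.5)
print(L0("top",(199.5,182)),L0("scene",(311.5,211)),L0("top",(185.3,165.5)))
l=(L0("top",(199.5,182))+L0("scene",(311.5,211)))/2;m=L0("top",(185.3,165.5))
best=[]
for d in range(-90,90,10):
    p=np.r_[e[:2],np.radians(d),l,m];print(d,round(score(p)))
    best.append((score(p),d))
best.sort()
for sc,d in best[:3]:
    r=minimize(score,np.r_[e[:2],np.radians(d),l,m],method="Nelder-Mead",options=dict(maxfev=500,initial_simplex=np.vstack([np.r_[e[:2],np.radians(d),l,m]]+[np.r_[e[:2],np.radians(d),l,m]+np.eye(7)[i]*[1.5,1.5,.15,.08,.08,.08,.08][i] for i in range(7)])))
    print(d,r.fun,r.x,np.degrees(r.x[2]))
E
```

```text
[-0.42667492 -1.13966449] [-0.39318391 -1.06416578] [0.92908105 0.10409007]
-90 173740
-80 168739
-70 155174
-60 140035
-50 127438
-40 113619
-30 86815
-20 79313
-10 73804
0 84659
10 99279
20 115032
30 133635
40 148939
50 169648
60 195097
70 192406
80 196661
-10 69774.72248826535 [ 5.63811932e+02  2.00790566e+02 -2.06113712e-01 -4.11985033e-01
 -1.05049327e+00  8.92343036e-01  1.13902542e-01] -11.809445824238638Traceback (most recent call last):
  File "<stdin>", line 33, in <module>
    res = _minimize_neldermead(fun, x0, args, callback, bounds=bounds,
                               **options)
    fsim[j] = func(sim[j])
              ~~~~^^^^^^^^
    fx = function(np.copy(x), *(wrapper_args + args))
  File "<stdin>", line 16, in score
  File "sh.py", line 20, in mask
    u,v,w,h=box;p=proj(n,Q);p=((p-[u-.5,v-.5])*k).astype(int)
                  ~~~~^^^^^
  File "h.py", line 5, in proj
    c=camera_params(n);R=cv2.Rodrigues(np.array(c["rvec"]))[0]
ValueError: time passes only in moves, steps and waits
```

```bash
sed -i 's/^def proj/_cp={}\n_orig=camera_params\ndef camera_params(n):\n    if n not in _cp: _cp[n]=_orig(n)\n    return _cp[n]\ndef proj/' h.py
cat > fit.py <<'E'
from sh import *
import sh
from scipy.optimize import minimize
t=cv2.imread("pics/top0.png").astype(float).max(2);s=cv2.imread("pics/scene0.png").astype(float).max(2)
box={"top":(172,158,34,30),"scene":(303,200,38,32)}
I={}
for n,im in(("top",t),("scene",s)):
    u,v,w,h=box[n];c=im[v:v+h,u:u+w];I[n]=np.clip(np.median(c)-c,-20,None)
def parts(n,p):
    x,y,yaw,l1,l2,m1,m2,ox,oy=p
    sh.rng=np.random.default_rng(1)
    e=np.array([x,y,84.5]) if n=="top" else np.array([x+ox,y+oy,84.5])
    P=cloud(e,yaw);return [mask(n,cast(P,(l1,l2),e),box[n]),mask(n,cast(P,(m1,m2),e),box[n]),mask(n,P,box[n])]
def score(p,ret=False):
    tot=0;out={}
    for n in box:
        A,B,C=parts(n,p);w=C<.3
        X=np.c_[A[w],B[w],np.ones(int(w.sum()))];yv=I[n][w]
        co,*_=np.linalg.lstsq(X,yv,rcond=None);tot+=((X@co-yv)**2).sum()+800*0;out[n]=(co,np.where(w,co[0]*A+co[1]*B+co[2],0),w)
    return (tot,out) if ret else tot
E
python3 - <<'E'
from fit import *
p0=np.array([563.8,200.8,-.2,-.41,-1.05,.9,.11,-.6,1.5]);st=[1.5,1.5,.25,.06,.06,.06,.06,1.5,1.5]
R=[]
for y0 in(-.5,-.2,.1):
    p=p0.copy();p[2]=y0
    r=minimize(score,p,method="Nelder-Mead",options=dict(maxfev=700,initial_simplex=np.vstack([p]+[p+np.eye(9)[i]*st[i] for i in range(9)])))
    print(y0,r.fun,np.round(r.x,3),np.degrees(r.x[2]));R.append(r)
r=min(R,key=lambda r:r.fun);b=r.x.copy();np.save("b.npy",b)
for d in range(-35,20,5):
    q=b.copy();q[2]=np.radians(d);print(d,round(score(q)),end="; ")
sc,o=score(b,True)
rows=[]
for n in box:
    a=np.clip(220-I[n],0,255);m=np.clip(220-o[n][1],0,255);m2=np.where(o[n][2],m,255)
    rows.append(np.hstack([cv2.resize(x.astype(np.uint8),(380,300),interpolation=cv2.INTER_CUBIC) for x in(a,m2)]))
cv2.imwrite("pics/fit.png",np.vstack(rows))
E
```

```text
-0.5 122879.16560080423 [ 5.62562e+02  1.99523e+02 -1.86000e-01 -3.90000e-01 -1.03100e+00
  8.82000e-01  1.35000e-01 -2.10000e-02  4.10000e-01] -10.649517696651033
-0.2 125125.50554102453 [ 5.63103e+02  2.00103e+02 -2.41000e-01 -3.99000e-01 -1.03600e+00
  8.99000e-01  1.31000e-01 -8.00000e-03  1.17700e+00] -13.796066108603158
0.1 124844.38875572983 [ 5.62715e+02  2.00325e+02 -2.06000e-01 -3.78000e-01 -1.05000e+00
  9.51000e-01  1.21000e-01 -3.33000e-01  1.74900e+00] -11.825553167342095
-35 145442; -30 137872; -25 132115; -20 131101; -15 127895; -10 123383; -5 129519; 0 134210; 5 140160; 10 147189; 15 156186;
```

View pics/fit.png

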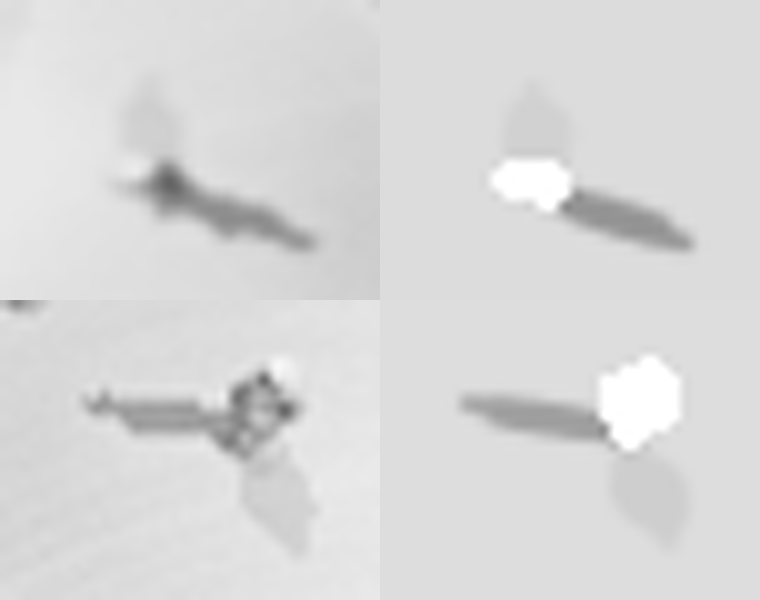

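```bash
python3 - <<'E'
from h import *
t=cv2.imread("pics/top0.png");s=cv2.imread("pics/scene0.png")
def model(gx,gy,yaw):
    R=np.array([[np.cos(yaw),-np.sin(yaw)],[np.sin(yaw),np.cos(yaw)]])
    z=lambda x:19.3-(25.8-x)*np.sin(np.radians(3.1))
    f=lambda x,y,dz=0:np.r_[np.array([gx,gy])+R@[x-25.8,y],z(x)+dz]
    arcs=[[f(45*np.cos(a),45*np.sin(a),2) for a in np.radians(np.arange(60,141,4))],[f(45*np.cos(a),-45*np.sin(a),2) for a in np.radians(np.arange(60,141,4))]]
    box=np.array([f(25.8+sx*6,sy*29,dz) for sx,sy in((-1,-1),(1,-1),(1,1),(-1,1)) for dz in(7,)])
    return arcs,box,f
for n,im,b in(("top",t,(265,168,50,42)),("scene",s,(180,200,50,42))):
    u,v,w,h=b;c=cv2.resize(im[v:v+h,u:u+w],None,fx=14,fy=14,interpolation=cv2.INTER_CUBIC)
    arcs,box,f=model(554.5,-166.8,np.radians(33))
    tp=lambda P:(((proj(n,np.array(P))-[u,v]+.5)*14)).astype(np.int32)
    for a in arcs: cv2.polylines(c,[tp(a)],False,(0,0,255),1)
    cv2.polylines(c,[tp(box)],True,(0,255,0),1)
    cv2.imwrite(f"pics/m_{n}.png",c)
E
```

```text
(no output)
```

View pics/m_top.png

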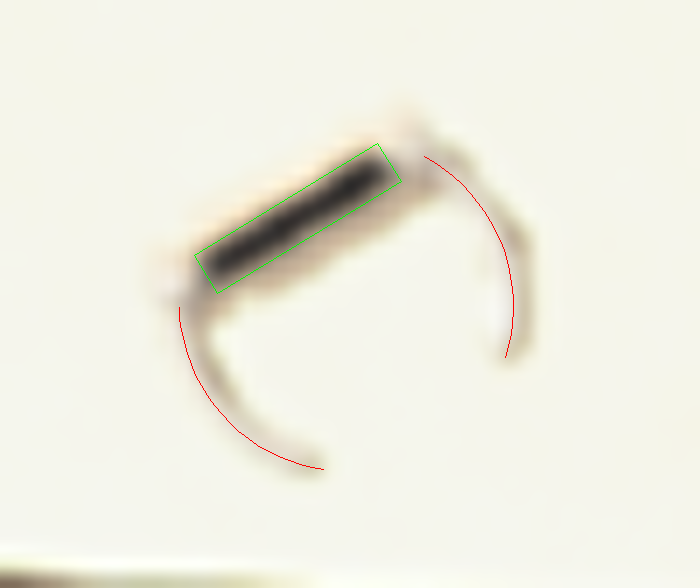

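View pics/m_scene.png

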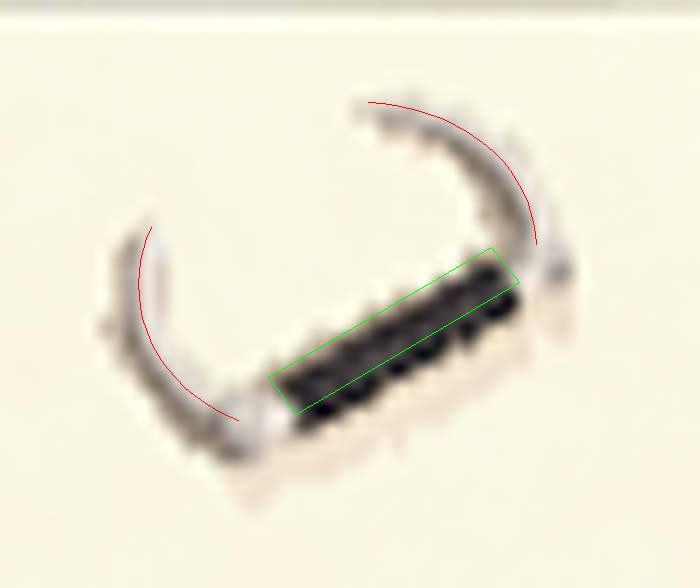

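```bash
cat > mv.py <<'E'
from h import *
from scipy.spatial.transform import Rotation as Ro
def psi(q): y=Ro.from_quat(q).as_matrix()[:,1];return np.degrees(np.arctan2(y[1],y[0]))
def st(): 
    s=read_state();return s
def rows(targets,s=None):
    """targets: list of (x,y,z,psi deg) world -> rows"""
    s=s or st();R=Ro.from_quat(s["ee_rot"]).as_matrix();p=s["position"];ps=psi(s["ee_rot"])
    T=[];Y=[]
    for x,y,z,a in targets:
        d=R.T@(np.array([x,y,z])-p)/1000;T.append([round(float(v),4) for v in d]);Y.append(round(float(-((a-ps+180)%360-180)),2))
    print("now",np.round(p,2),"psi",round(ps,2),"F",np.round(s["contact_force"],2),"M",np.round(s["wrist_torque"],3),"w",round(s["gripper_width"],1),"t",round(s["clock"],2),"j",np.round(s["joints"],2))
    print("T",T);print("Y",Y)
E
python3 - <<'E'
from mv import *
rows([(555,-167,100,-147)])
E
```

```text
now [259.61 567.91 202.16] psi -114.58 F [-0.25 -0.34 -0.75] M [-0.002 -0.026  0.019] w 85.3 t 0.1 j [ 1.4   0.39  0.01 -0.   -1.19 -0.26]
T [[0.5743, 0.5453, 0.1033]]
Y [32.42]
```

Request:
send_rows:
  translation:
    - [0.032,0.03,0]
    - [0.064,0.06,0]
    - [0.096,0.091,0]
    - [0.128,0.121,0]
    - [0.16,0.152,0]
    - [0.191,0.182,0]
    - [0.223,0.212,0]
    - [0.255,0.242,0]
    - [0.287,0.273,0]
    - [0.319,0.303,0]
    - [0.351,0.333,0]
    - [0.383,0.364,0]
  yaw: [2.7,5.4,8.1,10.8,13.5,16.2,18.9,21.6,24.3,27,29.7,32.4]
  fingers: [135,135,135,135,135,135,135,135,135,135,135,135]

```text
clock: 1.3
position: [456.6, 75.8, 202.8]
ee_rot: [0.879, -0.478, 0.0, 0.001]
contact_force: [0.7, 0.9, 0.0]
gripper_width: 40.2
```

```bash
python3 - <<'E'
from mv import *
rows([(555,-167,200,-147),(555,-167,60,-147)])
E
```

```text
now [456.63  75.83 202.8 ] psi -147.07 F [0.72 0.88 0.05] M [ 0.059 -0.025 -0.041] w 40.2 t 1.3 j [ 0.52  0.11 -0.37  0.   -1.1   0.06]
T [[0.2573, 0.0494, 0.0031], [0.2571, 0.0492, 0.1431]]
Y [-0.07, -0.07]
```

Request:
send_rows:
  translation:
    - [0.043,0.008,0]
    - [0.086,0.016,0]
    - [0.128,0.025,0.02]
    - [0.171,0.033,0.05]
    - [0.214,0.041,0.08]
    - [0.257,0.049,0.11]
    - [0.257,0.049,0.143]
    - [0.257,0.049,0.143]
    - [0.257,0.049,0.143]
  yaw: [0,0,0,0,0,0,0,0,0]
  fingers: [135,135,135,135,135,135,135,135,135]

```text
clock: 2.2
position: [554.6, -166.9, 59.8]
ee_rot: [0.879, -0.478, -0.001, 0.002]
contact_force: [0.2, -0.0, -0.5]
gripper_width: 40.4
```

```bash
python3 - <<'E'
from mv import *
rows([(555,-167,14,-147)])
s=get_image("scene");crop(s,165,165,80,65,9,"pics/s1.png")
print(proj("scene",[[555,-167,60]]))
E
```

```text
now [ 554.6  -166.88   59.76] psi -147.07 F [ 0.15 -0.03 -0.49] M [-0.002 -0.016 -0.029] w 40.4 t 2.2 j [-0.01  0.45 -0.29  0.   -0.83  0.58]
T [[0.0003, -0.0004, 0.0458]]
Y [-0.07]
[[206.41169377 217.48602509]]
```

View pics/s1.png

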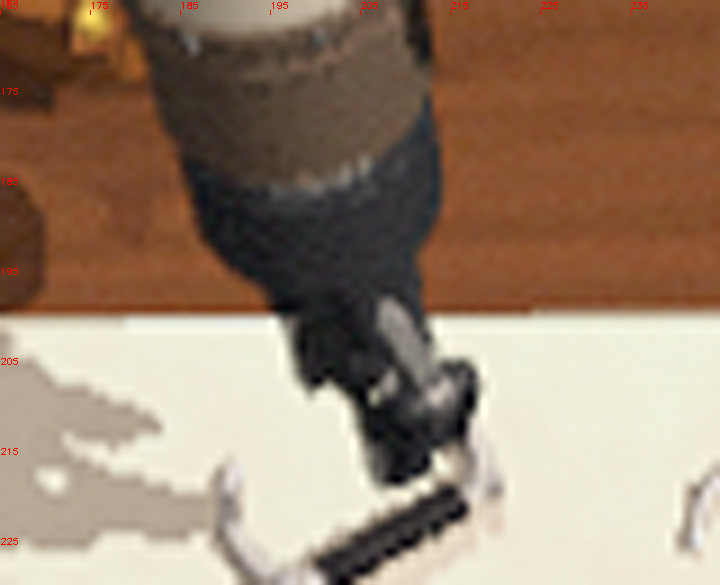

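Request:
send_rows:
  translation:
    - [0,0,0.02]
    - [0,0,0.036]
    - [0,0,0.046]
    - [0,0,0.046]
    - [0,0,0.046]
  yaw: [0,0,0,0,0]
  fingers: [135,135,135,135,135]

```text
clock: 2.75
position: [556.8, -166.2, 16.8]
ee_rot: [0.879, -0.477, 0.002, 0.001]
contact_force: [0.4, 0.8, 0.6]
gripper_width: 40.4
```

```bash
python3 - <<'E'
from mv import *
rows([(555,-167,14,-147)])
s=get_image("scene");crop(s,170,180,75,65,9,"pics/s2.png")
s=get_image("top");crop(s,250,150,75,65,9,"pics/t2.png")
E
```

```text
now [ 556.81 -166.21   16.8 ] psi -146.93 F [0.36 0.81 0.6 ] M [0.001 0.002 0.009] w 40.4 t 2.75 j [-0.01  0.51 -0.33  0.   -0.73  0.58]
T [[-0.0003, 0.002, 0.0028]]
Y [0.07]
```

View pics/s2.png

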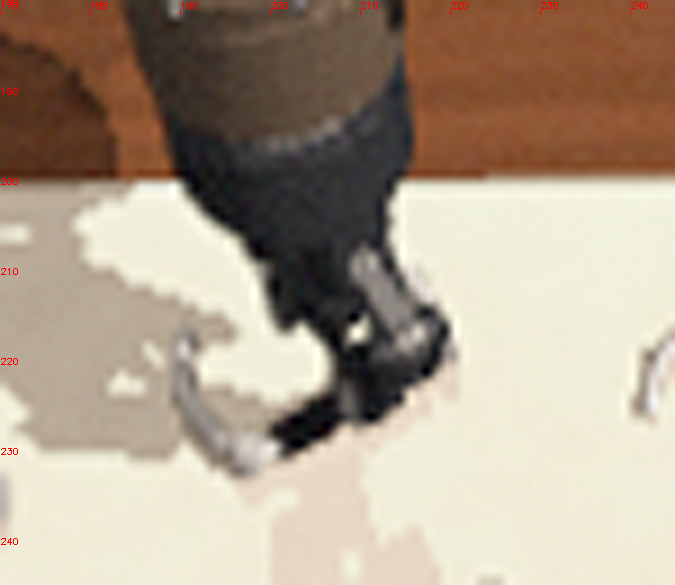

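View pics/t2.png

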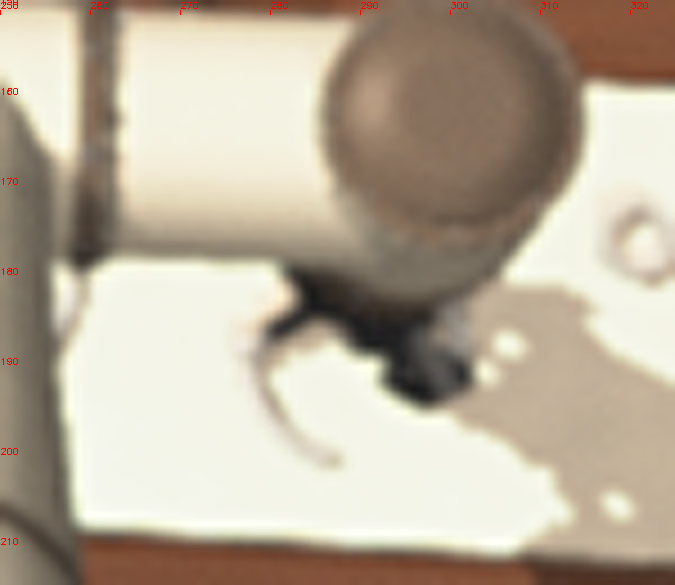

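Request:
send_rows:
  translation:
    - [0,0.001,0.002]
    - [0,0.001,0.002]
    - [0,0.001,0.002]
    - [0,0.001,0.002]
    - [0,0.001,0.002]
    - [0,0.001,0.002]
    - [0,0.001,0.002]
    - [0,0.001,0.002]
    - [0,0.001,0.002]
    - [0,0.001,0.002]
    - [0,0.001,0.002]
  yaw: [0,0,0,0,0,0,0,0,0,0,0]
  fingers: [135,135,180,200,220,255,255,255,255,255,255]

```text
clock: 3.95
position: [556.0, -167.0, 14.7]
ee_rot: [0.879, -0.477, 0.002, 0.0]
contact_force: [0.0, 0.4, 0.4]
gripper_width: -0.3
```

```bash
python3 - <<'E'
from mv import *
rows([(555,-167,14,-147)])
s=get_image("scene");crop(s,170,180,75,65,9,"pics/s3.png")
E
```

```text
now [ 555.99 -166.96   14.73] psi -146.96 F [0.02 0.38 0.41] M [0.011 0.062 0.018] w -0.3 t 3.95 j [-0.01  0.51 -0.33  0.   -0.73  0.59]
T [[-0.0005, 0.0009, 0.0007]]
Y [0.04]
```

View pics/s3.png

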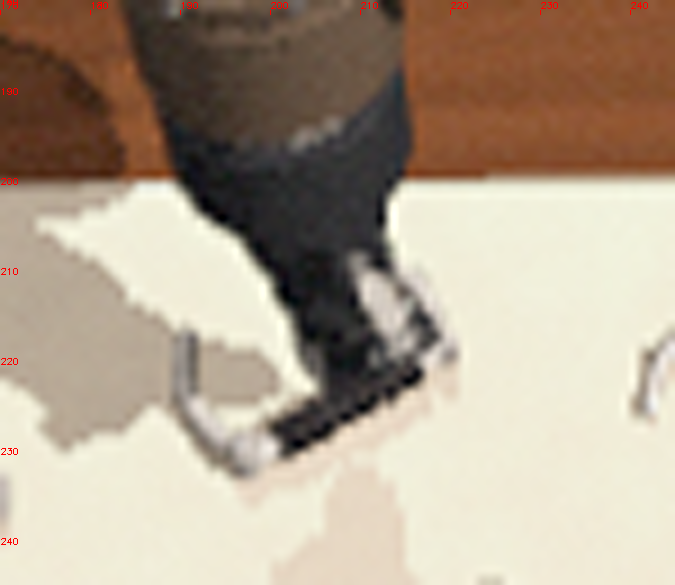

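```bash
python3 - <<'E'
from mv import *
s=get_image("scene")
print(proj("scene",[[556,-167,14.7],[556,-167,33.7],[555,-167,26],[555,-167,12]]))
c=s[200:240,185:230].astype(float);c=255*np.clip(c/140,0,1)**.6
cv2.imwrite("pics/s3z.png",cv2.resize(c.astype(np.uint8),None,fx=16,fy=16,interpolation=cv2.INTER_CUBIC))
E
```

```text
[[208.00926029 225.39736912]
 [207.34770485 222.25709435]
 [207.62633117 223.26327293]
 [208.10993595 225.56170501]]
```

View pics/s3z.png

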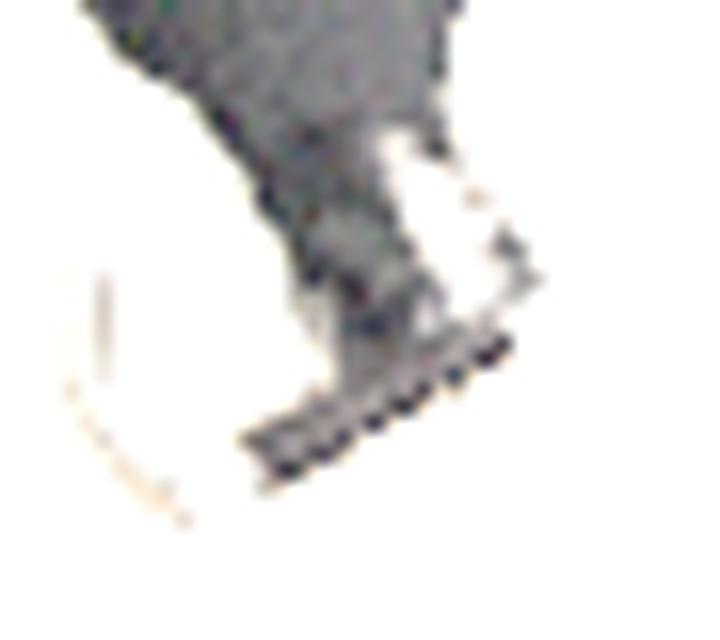

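```bash
python3 - <<'E'
from mv import *
u=np.array([.84,.54,0]);v=np.array([-.54,.84,0])
for z in(15,20,25,30):
  print(z,[np.round(proj("scene",[np.array([557,-166,z])+u*a+v*b])[0],1) for a in(20,33) for b in(-11,11)])
print([np.round(proj("scene",[np.array([554.6,-167,z])+u*a+v*b])[0],1) for z in(60,70) for a in(20,33) for b in(-11,11) ])
s=cv2.imread("pics/s2.png");c=s[9*20:9*60,9*15:9*60].astype(float);c=255*np.clip(c/140,0,1)**.6
cv2.imwrite("pics/s2z.png",cv2.resize(c.astype(np.uint8),None,fx=16/9,fy=16/9))
E
```

```text
15 [array([208.6, 231.9]), array([214.7, 228.4]), array([210.8, 234.9]), array([216.9, 231.3])]
20 [array([208.5, 231.1]), array([214.5, 227.5]), array([210.7, 234.1]), array([216.7, 230.5])]
25 [array([208.3, 230.3]), array([214.4, 226.7]), array([210.5, 233.3]), array([216.6, 229.7])]
30 [array([208.1, 229.5]), array([214.2, 225.9]), array([210.3, 232.5]), array([216.4, 228.9])]
[array([206.7, 223.8]), array([213. , 220.2]), array([209. , 226.9]), array([215.2, 223.2]), array([206.4, 222.1]), array([212.6, 218.4]), array([208.6, 225.1]), array([214.9, 221.5])]
```

View pics/s2z.png

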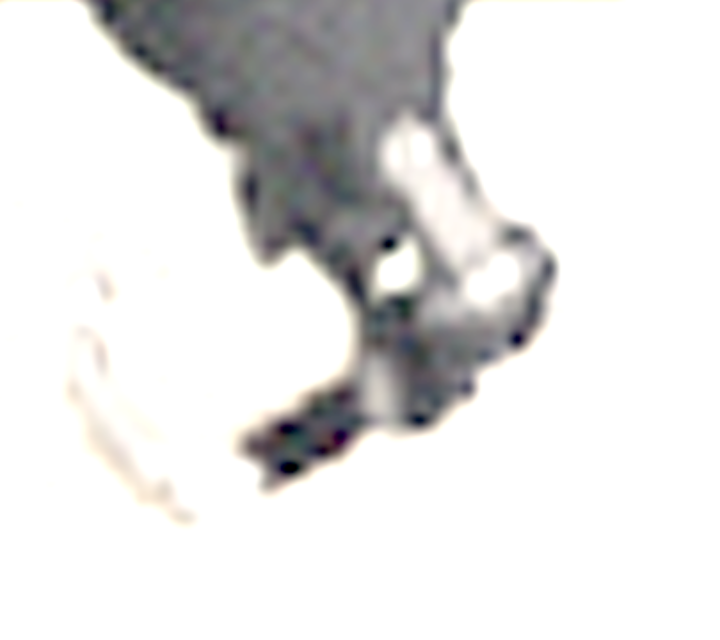

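```bash
python3 - <<'E'
from mv import *
u=np.array([.84,.54,0]);v=np.array([-.54,.84,0])
for z in(20,45):
  print(z,[np.round(proj("top",[np.array([557,-166,z])-u*a+v*b])[0],1) for a in(20,33) for b in(-11,11)])
s=get_image("top");c=s[165:215,265:315].astype(float);c=255*np.clip(c/200,0,1)**.6
cv2.imwrite("pics/t3z.png",cv2.resize(c.astype(np.uint8),None,fx=12,fy=12,interpolation=cv2.INTER_CUBIC))
print([np.round(proj("top",[np.array([556,-167,z])-u*a+v*b])[0],1) for z in(15,40) for a in(-15,15) for b in(-11,11)])
E
```

```text
20 [array([290.7, 185.7]), array([285.7, 188.7]), array([292.5, 188.6]), array([287.6, 191.7])]
45 [array([291.5, 184.7]), array([286.5, 187.8]), array([293.4, 187.7]), array([288.3, 190.8])]
[array([285.9, 178.3]), array([280.9, 181.3]), array([290.1, 185. ]), array([285.1, 188. ]), array([286.6, 177.2]), array([281.6, 180.2]), array([290.9, 184. ]), array([285.9, 187.1])]
```

View pics/t3z.png

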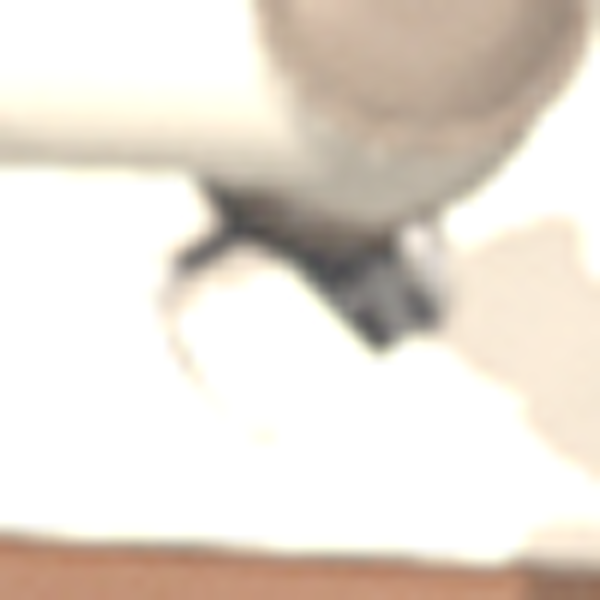

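Request:
send_rows:
  translation:
    - [0,0,-0.03]
    - [0,0,-0.06]
    - [0,0,-0.06]
    - [0,0,-0.06]
    - [0,0,-0.06]
  yaw: [0,0,0,0,0]
  fingers: [255,255,255,255,255]

```text
clock: 4.6
position: [555.0, -166.7, 73.9]
ee_rot: [0.879, -0.477, 0.001, 0.001]
contact_force: [0.1, 0.5, -0.9]
gripper_width: -0.0
```

```bash
python3 - <<'E'
from mv import *
rows([(555,-167,14,-147)])
s=get_image("scene");crop(s,170,170,75,65,9,"pics/s4.png")
p=read_state()["position"];print(proj("scene",[p,p+[0,0,10],p+[0,0,20]]))
E
```

```text
now [ 554.96 -166.7    73.85] psi -146.99 F [ 0.07  0.46 -0.88] M [-0.003  0.043 -0.009] w -0.0 t 4.6 j [-0.01  0.43 -0.28  0.   -0.86  0.59]
T [[0.0001, 0.0001, 0.0599]]
Y [0.01]
[[206.00980687 215.05510954]
 [205.63479902 213.2655107 ]
 [205.25433099 211.44923283]]
```

View pics/s4.png

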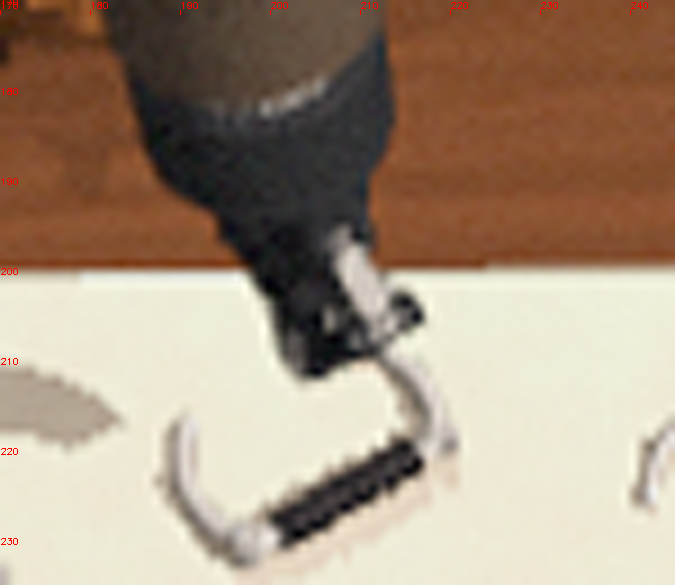

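Request:
send_rows:
  translation:
    - [0,0,0.0]
    - [0,0,0.0]
    - [0,0,0.02]
    - [0,0,0.04]
    - [0,0,0.059]
    - [0,0,0.059]
    - [0,0,0.059]
    - [0,0,0.059]
    - [0,0,0.059]
    - [0,0,0.059]
  yaw: [0,0,0,0,0,0,0,0,0,0]
  fingers: [135,135,135,135,135,135,135,135,135,135]

```text
clock: 5.65
position: [555.4, -166.9, 15.5]
ee_rot: [0.879, -0.477, 0.002, 0.0]
contact_force: [-0.3, 0.8, -0.4]
gripper_width: 40.1
```

Request:
send_rows:
  translation:
    - [0,0,0.001]
    - [0,0,0.002]
    - [0,0,0.002]
    - [0,0,0.002]
  yaw: [0,0,0,0]
  fingers: [135,135,135,135]

```text
clock: 6.05
position: [555.4, -166.9, 13.4]
ee_rot: [0.879, -0.477, 0.002, 0.0]
contact_force: [0.3, -0.0, -0.2]
gripper_width: 40.5
```

Request:
send_rows:
  translation:
    - [0,0,0.002]
    - [0,0,0.004]
    - [0,0,0.005]
    - [0,0,0.005]
  yaw: [0,0,0,0]
  fingers: [135,135,135,135]

```text
clock: 6.45
position: [555.2, -166.9, 8.1]
ee_rot: [0.879, -0.477, 0.001, 0.001]
contact_force: [-0.2, -0.1, -0.1]
gripper_width: 40.1
```

Request:
send_rows:
  translation:
    - [0,0,0.001]
    - [0,0,0.002]
    - [0,0,0.003]
    - [0,0,0.003]
  yaw: [0,0,0,0]
  fingers: [135,135,135,135]

```text
clock: 6.85
position: [555.1, -166.9, 4.9]
ee_rot: [0.879, -0.477, 0.001, 0.001]
contact_force: [0.7, 0.1, -0.3]
gripper_width: 40.6
```

```bash
python3 - <<'E'
from mv import *
rows([(555,-167,14,-147)])
s=get_image("scene");crop(s,175,185,70,60,10,"pics/s5.png")
E
```

```text
now [ 555.08 -166.88    4.93] psi -146.98 F [ 0.65  0.1  -0.35] M [0.042 0.025 0.034] w 40.6 t 6.85 j [-0.01  0.52 -0.34  0.   -0.71  0.59]
T [[0.0001, 0.0001, -0.0091]]
Y [0.02]
```

View pics/s5.png

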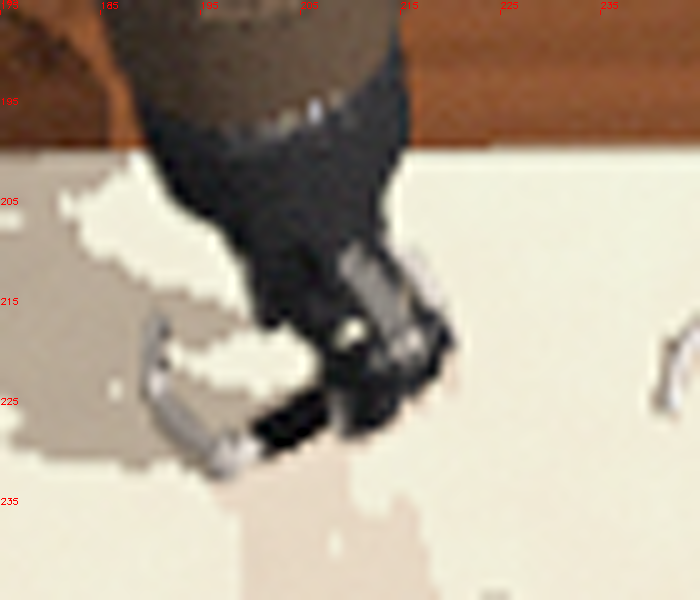

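Request:
send_rows:
  translation:
    - [0,0,0.002]
    - [0,0,0.004]
    - [0,0,0.006]
    - [0,0,0.006]
    - [0,0,0.006]
  yaw: [0,0,0,0,0]
  fingers: [135,135,135,135,135]

```text
clock: 7.4
position: [555.1, -166.9, -1.1]
ee_rot: [0.879, -0.477, 0.001, 0.001]
contact_force: [0.3, -0.1, -0.4]
gripper_width: 39.9
```

Request:
send_rows:
  translation:
    - [0,0,0.001]
    - [0,0,0.003]
    - [0,0,0.004]
    - [0,0,0.004]
  yaw: [0,0,0,0]
  fingers: [135,135,135,135]

```text
clock: 7.8
position: [554.9, -166.9, -5.3]
ee_rot: [0.879, -0.477, 0.001, 0.001]
contact_force: [-0.4, -0.3, -0.5]
gripper_width: 40.1
```

Request:
send_rows:
  translation:
    - [0,0,0.001]
    - [0,0,0.002]
    - [0,0,0.003]
    - [0,0,0.003]
  yaw: [0,0,0,0]
  fingers: [135,135,135,135]

```text
clock: 8.2
position: [554.8, -166.9, -8.5]
ee_rot: [0.879, -0.477, 0.001, 0.001]
contact_force: [0.0, 0.4, -0.4]
gripper_width: 40.0
```

```bash
python3 - <<'E'
from mv import *
rows([(555,-167,14,-147)])
s=get_image("scene");crop(s,175,185,70,60,10,"pics/s6.png")
E
```

```text
now [ 554.8  -166.91   -8.51] psi -146.98 F [ 0.    0.45 -0.42] M [-0.026 -0.04   0.026] w 40.0 t 8.2 j [-0.01  0.54 -0.35  0.   -0.68  0.58]
T [[0.0002, -0.0001, -0.0225]]
Y [0.02]
```

View pics/s6.png

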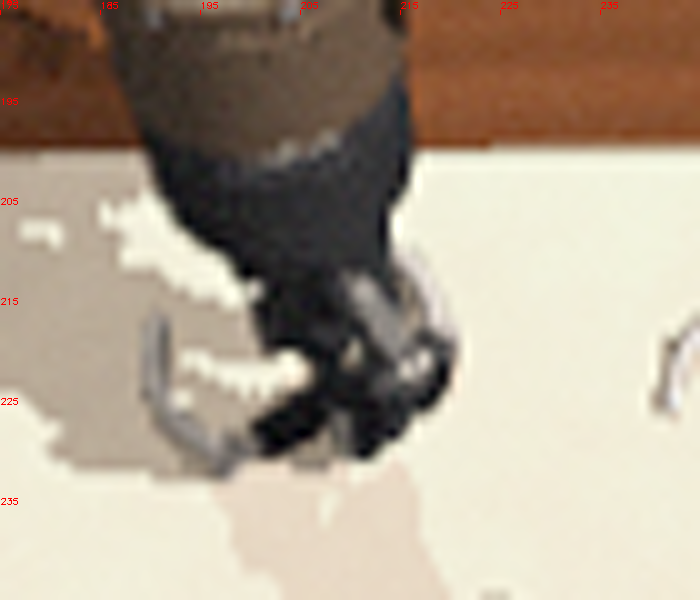

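Request:
send_rows:
  translation:
    - [0,0,0.001]
    - [0,0,0.002]
    - [0,0,0.002]
    - [0,0,0.002]
    - [0,0,0.002]
    - [0,0,0.002]
  yaw: [0,0,0,0,0,0]
  fingers: [135,150,165,180,195,195]

```text
clock: 8.85
position: [554.9, -166.9, -10.4]
ee_rot: [0.879, -0.477, 0.001, 0.001]
contact_force: [0.8, -0.4, 0.3]
gripper_width: 20.0
```

Request:
send_rows:
  translation:
    - [0,0,0]
    - [0,0,0]
    - [0,0,0]
    - [0,0,0]
  yaw: [0,0,0,0]
  fingers: [205,210,215,215]

```text
clock: 9.25
position: [555.2, -166.9, -10.3]
ee_rot: [0.879, -0.477, 0.001, 0.001]
contact_force: [0.7, 0.1, 0.6]
gripper_width: 13.3
```

Request:
send_rows:
  translation:
    - [0,0,0.001]
    - [0,0,0.002]
    - [0,0,0.002]
  yaw: [0,0,0]
  fingers: [215,215,215]

```text
clock: 9.55
position: [555.3, -166.9, -12.4]
ee_rot: [0.879, -0.477, 0.001, 0.001]
contact_force: [0.4, -0.2, 0.1]
gripper_width: 13.4
```

```bash
python3 - <<'E'
from mv import *
rows([(555,-167,-12,-147)])
s=get_image("scene");crop(s,175,185,70,60,10,"pics/s7.png")
E
```

```text
now [ 555.33 -166.87  -12.37] psi -146.97 F [ 0.37 -0.18  0.13] M [ 0.078 -0.18  -0.011] w 13.4 t 9.55 j [-0.01  0.55 -0.35  0.   -0.67  0.58]
T [[-0.0001, 0.0004, -0.0004]]
Y [0.03]
```

View pics/s7.png

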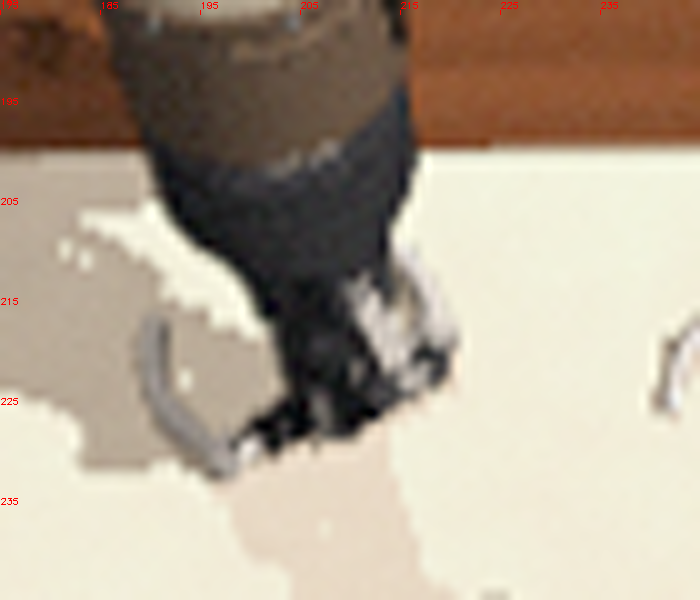

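Request:
send_rows:
  translation:
    - [0,0,0]
    - [0,0,0]
    - [0,0,0]
    - [0,0,0]
    - [0,0,0]
  yaw: [0,0,0,0,0]
  fingers: [225,255,255,255,255]

```text
clock: 10.1
position: [555.2, -166.9, -12.2]
ee_rot: [0.879, -0.477, 0.001, 0.001]
contact_force: [-0.4, -0.8, 1.3]
gripper_width: 10.0
```

```bash
python3 - <<'E'
from mv import *
rows([(555,-167,-12,-147)])
E
```

```text
now [ 555.23 -166.89  -12.25] psi -146.97 F [-0.44 -0.78  1.29] M [ 0.03   0.104 -0.041] w 10.0 t 10.1 j [-0.01  0.55 -0.35  0.   -0.67  0.58]
T [[-0.0, 0.0002, -0.0002]]
Y [0.03]
```

Request:
send_rows:
  translation:
    - [0,0,-0.01]
    - [0,0,-0.03]
    - [0,0,-0.06]
    - [0,0,-0.09]
    - [0,0,-0.12]
    - [0,0,-0.14]
    - [0,0,-0.14]
    - [0,0,-0.14]
  yaw: [0,0,0,0,0,0,0,0]
  fingers: [255,255,255,255,255,255,255,255]

```text
clock: 10.9
position: [554.5, -166.3, 127.6]
ee_rot: [0.879, -0.477, 0.001, 0.0]
contact_force: [0.0, 0.7, -1.3]
gripper_width: 9.9
```

```bash
cat > hm.py <<'E'
from mv import *
def hpts(G,al,lean=3.1,roll=0):
    """G grip centre world, al handle x angle deg; returns dict & arcs. lean: tips lower"""
    R=(Ro.from_euler("z",al,degrees=True)*Ro.from_euler("y",-lean,degrees=True)*Ro.from_euler("x",roll,degrees=True)).as_matrix()
    f=lambda x,y,z=0:np.array(G)+R@np.array([x-25.8,y,z])
    return f
def overlay(n,im,f,b,k,out,extra=()):
    u,v,w,h=b;c=cv2.resize(im[v:v+h,u:u+w],None,fx=k,fy=k,interpolation=cv2.INTER_CUBIC)
    tp=lambda P:(((proj(n,np.array(P))-[u,v]+.5)*k)).astype(np.int32)
    for sg in(1,-1):
        for z,col in((0,(0,0,255)),):
            a=np.radians(np.arange(60,141,4));cv2.polylines(c,[tp([f(45*np.cos(t),sg*45*np.sin(t),z) for t in a])],False,col,1)
    for z in(7,-7):
        cv2.polylines(c,[tp([f(25.8+sx*6,sy*29,z) for sx,sy in((-1,-1),(1,-1),(1,1),(-1,1))])],True,(0,255,0),1)
    for e in extra: cv2.polylines(c,[tp(e)],True,(255,0,0),1)
    cv2.imwrite(out,c)
E
python3 - <<'E'
from hm import *
rows([(555,-167,14,-147)])
p=read_state()["position"]
s=get_image("scene");cv2.imwrite("pics/s8raw.png",s)
g=proj("scene",[p+[0,0,31.5]])[0].astype(int)
f=hpts(p+[0,0,31.5],33)
overlay("scene",s,f,(g[0]-35,g[1]-28,70,56),11,"pics/s8.png")
crop(s,g[0]-35,g[1]-28,70,56,11,"pics/s8c.png")
E
```

```text
now [ 554.49 -166.33  127.61] psi -147.0 F [ 0.    0.65 -1.33] M [0.071 0.017 0.   ] w 9.9 t 10.9 j [-0.01  0.37 -0.22  0.   -0.98  0.59]
T [[0.0006, -0.0001, 0.1136]]
Y [-0.0]
```

View pics/s8.png

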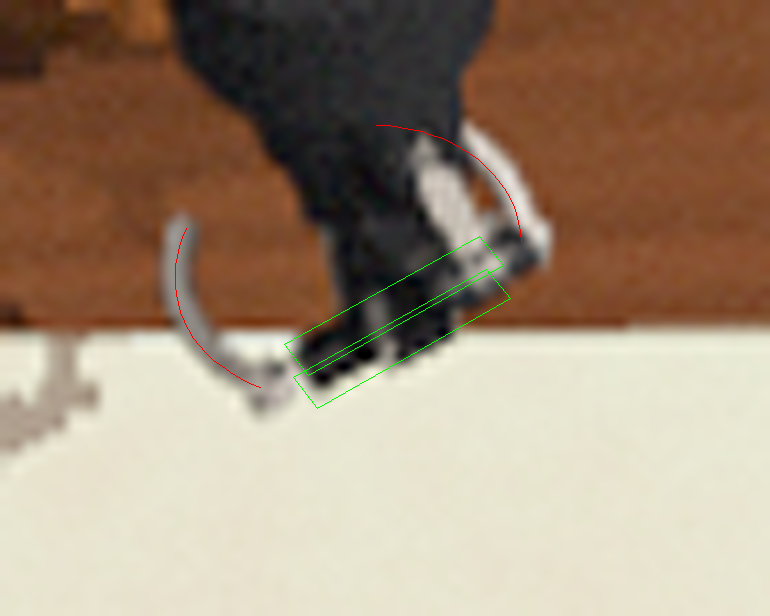

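View pics/s8c.png

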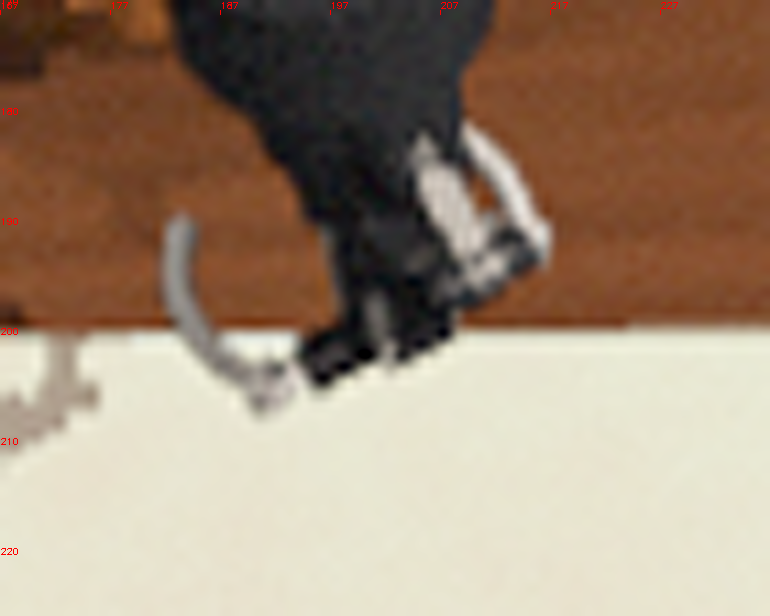

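```bash
python3 - <<'E'
from hm import *
rows([(584.4,267.8,127,-117)])
E
```

```text
now [ 553.95 -166.32  126.68] psi -147.0 F [-0.51  0.47 -1.75] M [-0.052  0.009  0.008] w 10.2 t 10.95 j [-0.01  0.37 -0.22  0.   -0.98  0.59]
T [[-0.3475, -0.262, -0.001]]
Y [-30.0]
```

Request:
send_rows:
  translation:
    - [-0.015,-0.011,-0.004]
    - [-0.05,-0.038,-0.004]
    - [-0.085,-0.064,-0.004]
    - [-0.12,-0.09,-0.004]
    - [-0.155,-0.117,-0.004]
    - [-0.19,-0.143,-0.004]
    - [-0.225,-0.17,-0.004]
    - [-0.26,-0.196,-0.004]
    - [-0.295,-0.222,-0.004]
    - [-0.325,-0.245,-0.004]
    - [-0.3475,-0.262,-0.004]
    - [-0.3475,-0.262,-0.004]
  yaw: [-1,-4,-7,-10,-13,-16,-19,-22,-25,-28,-30,-30]
  fingers: [255,255,255,255,255,255,255,255,255,255,255,255]

```text
clock: 12.15
position: [583.6, 270.9, 127.3]
ee_rot: [0.973, -0.231, -0.001, 0.002]
contact_force: [-0.4, -1.4, -0.7]
gripper_width: 9.9
```

Request:
send_rows:
  translation:
    - [0,0,0.01]
    - [0,0,0.015]
    - [0,0,0.015]
  yaw: [0,0,0]
  fingers: [255,255,255]

```text
clock: 12.45
position: [582.3, 269.0, 109.8]
ee_rot: [0.973, -0.232, -0.003, 0.004]
contact_force: [-0.3, 0.1, -1.0]
gripper_width: 10.4
```

```bash
python3 - <<'E'
from hm import *
rows([(584.4,267.8,56,-117)])
s=get_image("scene");t=get_image("top");cv2.imwrite("pics/s9raw.png",s);cv2.imwrite("pics/t9raw.png",t)
st_=read_state();p=st_["position"];al=psi(st_["ee_rot"])+180
f=hpts(p+[0,0,31.5],al)
overlay("scene",s,f,(305,165,70,56),11,"pics/s9.png")
overlay("top",t,f,(150,135,70,56),11,"pics/t9.png")
E
```

```text
now [582.32 269.01 109.84] psi -116.85 F [-0.25  0.05 -0.99] M [-0.038  0.    -0.016] w 10.4 t 12.45 j [ 0.68  0.49 -0.07 -0.   -1.02  0.42]
T [[0.0026, -0.0003, 0.0538]]
Y [0.15]
```

View pics/s9.png

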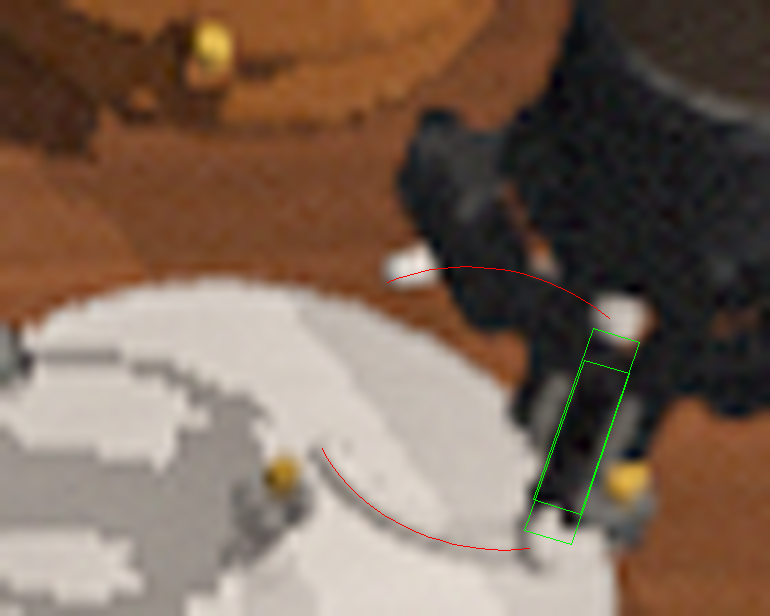

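View pics/t9.png

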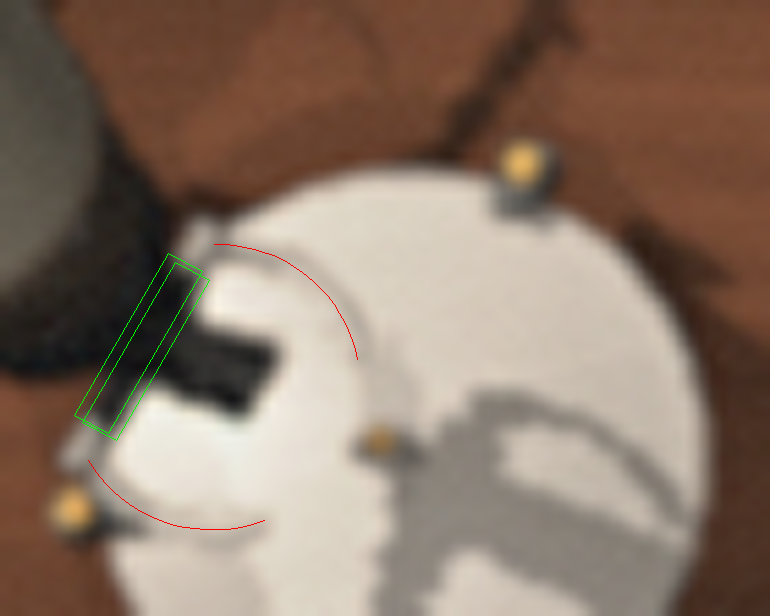

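```bash
python3 - <<'E'
from hm import *
t=cv2.imread("pics/t9raw.png");s=cv2.imread("pics/s9raw.png")
crop(t,174,165,24,20,32,"pics/t9e.png")
crop(s,318,200,24,20,32,"pics/s9e.png")
o=np.array([563.3,200.5,84.5]);
for b in(-25,-12,0): 
    v=np.array([-np.sin(np.radians(b)),np.cos(np.radians(b)),0]);d=proj("top",[o-11*v,o+11*v]);print(b,d.round(2).tolist(),np.degrees(np.arctan2(*(d[0]-d[1])[[1,0]])))
E
```

```text
-25 [[187.66, 176.74], [182.23, 174.03]] 26.51335792958431
-12 [[187.92, 176.1], [181.98, 174.67]] 13.450218710035521
0 [[188.02, 175.47], [181.88, 175.3]] 1.5316042621338608
```

View pics/t9e.png

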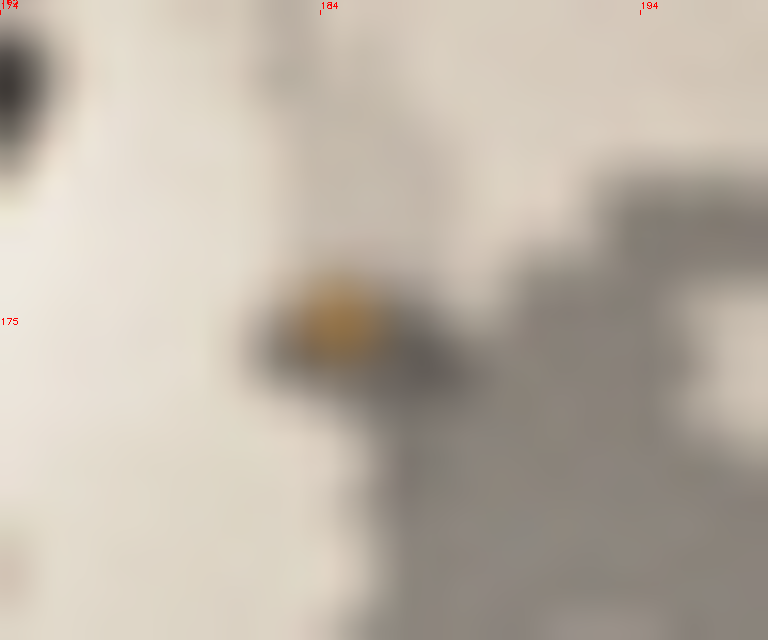

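View pics/s9e.png

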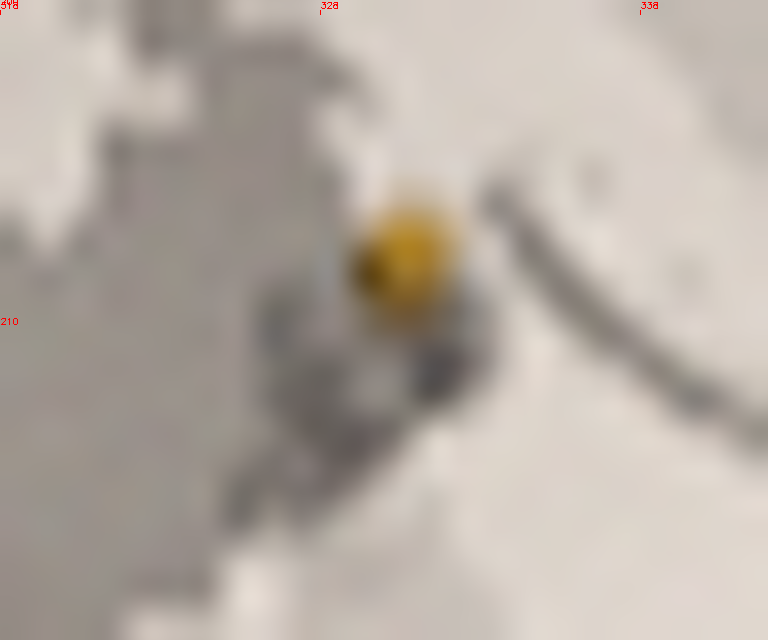

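```bash
python3 - <<'E'
from hm import *
rows([(582,268.5,56.2,-115)])
E
```

```text
now [583.51 269.71 111.8 ] psi -116.83 F [-0.5   0.65 -0.54] M [ 0.028 -0.014 -0.011] w 10.0 t 12.55 j [ 0.68  0.49 -0.06  0.   -1.02  0.42]
T [[-0.0007, 0.0015, 0.0556]]
Y [-1.83]
```

Request:
send_rows:
  translation:
    - [-0.0007,0.0015,0.01]
    - [-0.0007,0.0015,0.025]
    - [-0.0007,0.0015,0.042]
    - [-0.0007,0.0015,0.055]
    - [-0.0007,0.0015,0.0555]
    - [-0.0007,0.0015,0.0555]
    - [-0.0007,0.0015,0.0555]
    - [-0.0007,0.0015,0.0555]
  yaw: [-1.8,-1.8,-1.8,-1.8,-1.8,-1.8,-1.8,-1.8]
  fingers: [255,255,255,255,255,255,255,255]

```text
clock: 13.35
position: [582.6, 268.8, 57.4]
ee_rot: [0.976, -0.217, -0.001, 0.002]
contact_force: [0.2, -0.1, -1.0]
gripper_width: 10.2
```

```bash
cat > look.py <<'E'
from hm import *
import sys
def look(tag,eye=(563.3,200.5,84.5),beta=-10,off=(0,0,31.5),lean=3.1,roll=0,da=0):
    s=get_image("scene");t=get_image("top");cv2.imwrite(f"pics/s{tag}raw.png",s);cv2.imwrite(f"pics/t{tag}raw.png",t)
    q=read_state();p=q["position"];al=psi(q["ee_rot"])+180
    f=hpts(p+np.array(off),al+da,lean,roll)
    b=np.radians(beta);X=np.array([np.cos(b),np.sin(b),0]);Y=np.array([-np.sin(b),np.cos(b),0]);Z=np.array([0,0,1]);e=np.array(eye)
    th=np.linspace(0,2*np.pi,24);ex=[[e+sx*5*X+11*(np.cos(a)*Y+np.sin(a)*Z) for a in th] for sx in(1,-1)]
    ex.append([e+5*X+5*(np.cos(a)*Y+np.sin(a)*Z) for a in th])
    overlay("scene",s,f,(310,190,45,36),17,f"pics/s{tag}.png",ex)
    overlay("top",t,f,(155,145,45,40),15,f"pics/t{tag}.png",ex)
    crop(s,310,190,45,36,17,f"pics/s{tag}c.png");crop(t,155,145,45,40,15,f"pics/t{tag}c.png")
    tr=f(45*np.cos(np.radians(140)),-45*np.sin(np.radians(140)));print("tip_r",tr.round(1),"mid",f(0,0).round(1),"alpha",round(al+da,1))
E
python3 - <<'E'
from look import *
rows([(582,268.5,56.2,-115)])
look("10")
E
```

```text
now [582.57 268.84  57.35] psi -115.02 F [ 0.22 -0.1  -1.  ] M [ 0.061 -0.003  0.001] w 10.2 t 13.35 j [ 0.68  0.54 -0.13  0.   -0.91  0.45]
T [[-0.0004, 0.0005, 0.0012]]
Y [-0.02]
tip_r [583.  202.   85.3] mid [571.4 245.4  87.2] alpha 65.0
```

View pics/s10.png

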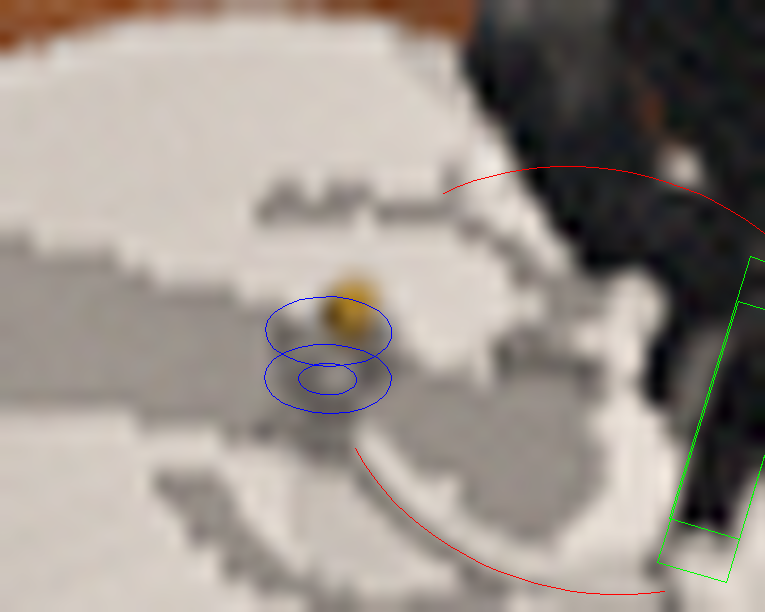

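View pics/t10.png

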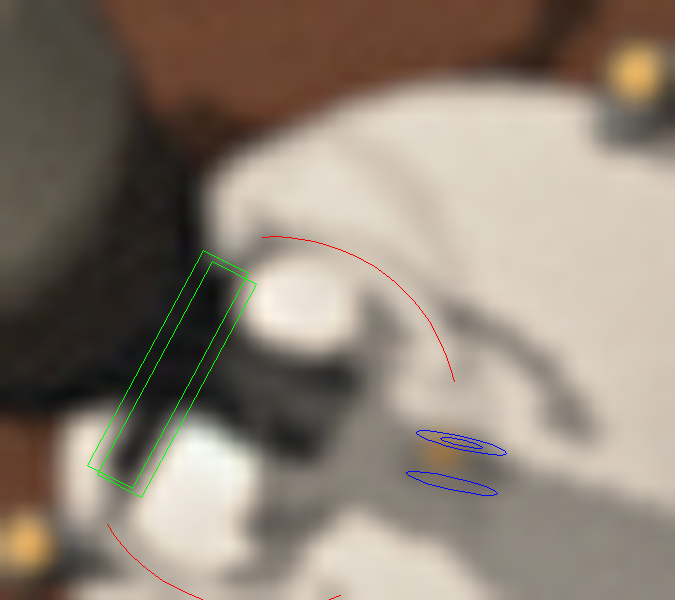

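View pics/s10c.png

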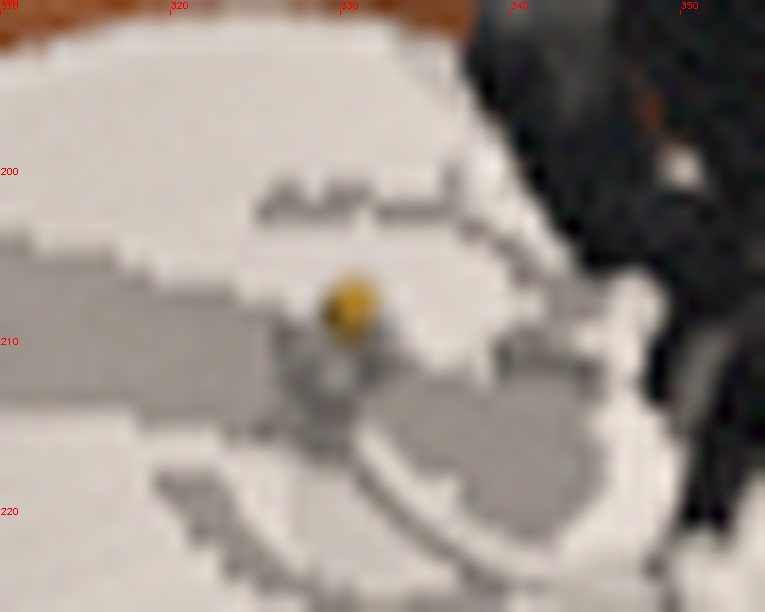

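View pics/t10c.png

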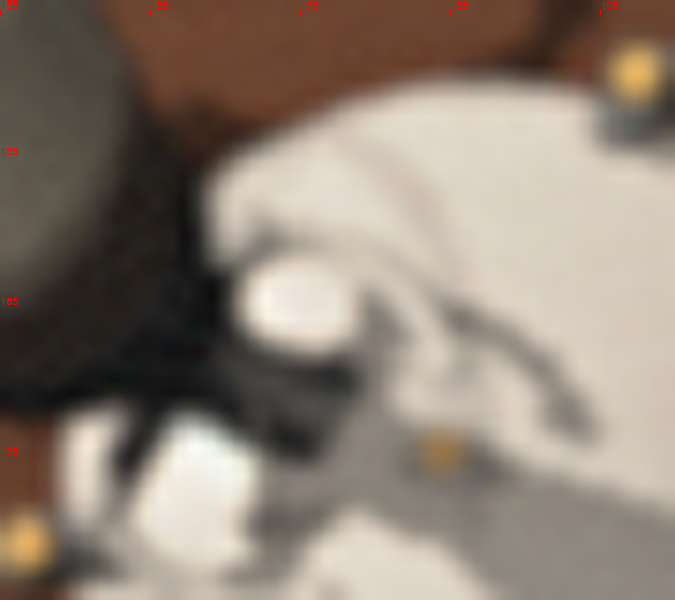

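```bash
python3 - <<'E'
from hm import *
t=cv2.imread("pics/t9raw.png");s=cv2.imread("pics/s9raw.png")
def c(im,u,v,w,h,k,o,g=1):
    x=cv2.resize(im[v:v+h,u:u+w],None,fx=k,fy=k,interpolation=cv2.INTER_CUBIC)
    for i in range(0,w,2): cv2.putText(x,str(u+i),(int((i+.5)*k)-8,8),0,.3,(0,0,255),1)
    for i in range(0,h,2): cv2.putText(x,str(v+i),(0,int((i+.5)*k)+4),0,.3,(0,0,255),1)
    return x
a=c(s,336,184,34,32,11,0);b=c(t,154,150,34,32,11,0);cv2.imwrite("pics/k9.png",np.hstack([a,b]))
E
```

```text
(no output)
```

View pics/k9.png

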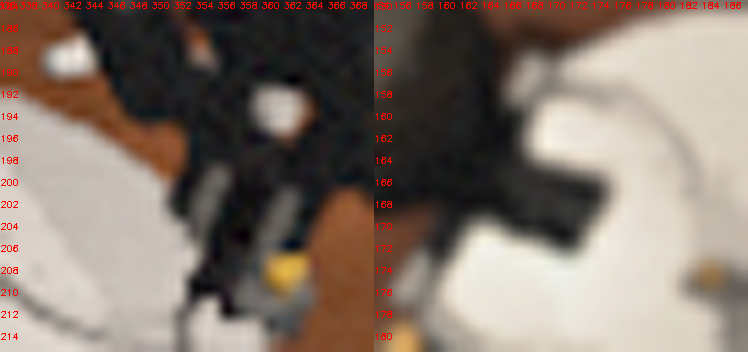

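```bash
python3 - <<'E'
from hm import *
P0=np.array([582.9,269.3,110.8+31.5]);A0=63.15
fer=56.2
def pt(f,a,r=45):a=np.radians(a);return f(r*np.cos(a),r*np.sin(a))
K=[("scene",140,(339.6,188.9)),("scene",fer,(360.8,193.7)),("scene",-140,(333.1,205.6)),("scene",-fer,(354.,213.6)),("top",-fer,(167.2,157.2)),("top",fer,(156.5,174.8)),("top",-140,(183.,167.2))]
def res(x,full=False):
    f=hpts(P0+x[:3],A0+x[3],x[4],x[5])
    r=[]
    for n,a,uv in K:
        d=proj(n,[pt(f,a)])[0]-uv
        if n=="scene": d=d+x[6:8]
        r.append(d)
    r=np.array(r)
    if full: print(r.round(2).tolist())
    return np.r_[r.ravel()*1.0,x[0]/6,x[1]/6,x[2]/4,x[3]/4,(x[4]-3.1)/3,x[5]/3,x[6:8]/.6]
r=least_squares(res,[0,0,0,0,3.1,0,0,0]);print(r.x.round(2));res(r.x,True)
E
```

```text
[ 0.32  0.46  2.07  0.07  3.24  1.17 -0.09 -0.15]
[[0.11, 0.78], [-0.16, -0.14], [0.69, -0.57], [-0.4, 0.33], [0.84, -0.36], [0.52, 0.83], [-1.07, -0.01]]
```

```bash
cat > arc.py <<'E'
from look import *
def tgt(d,eye=(563,200.8),beta=-10,dz=1.0,lean=3.1,da=0):
    """d: deg the tip is short of eye centre (neg = past)"""
    phi=np.radians(beta-90);C=np.array(eye)-45*np.array([np.cos(phi),np.sin(phi)])
    al=beta-90+140+d
    th=np.radians(min(140,140+d))
    zg=84.5+(25.8-45*np.cos(th))*np.sin(np.radians(lean))-dz
    g=C+25.8*np.array([np.cos(np.radians(al)),np.sin(np.radians(al))])
    return (g[0],g[1],zg-31.5,al+da-180)
E
python3 - <<'E'
from arc import *
rows([tgt(d) for d in(25,22,19,16,13,10,8,8)])
E
```

```text
now [582.29 268.75  57.05] psi -115.02 F [-0.27 -0.03 -1.21] M [0.022 0.037 0.089] w 9.8 t 13.45 j [ 0.68  0.54 -0.13  0.   -0.91  0.45]
T [[-0.0004, 0.0005, 0.0018], [0.0009, 0.0005, 0.0018], [0.0023, 0.0006, 0.0018], [0.0036, 0.0008, 0.0018], [0.0049, 0.001, 0.0018], [0.0063, 0.0013, 0.0018], [0.0071, 0.0016, 0.0018], [0.0071, 0.0016, 0.0018]]
Y [-0.02, 2.98, 5.98, 8.98, 11.98, 14.98, 16.98, 16.98]
```

Request:
send_rows:
  translation:
    - [-0.0004,0.0005,0.0018]
    - [0.0009,0.0005,0.0018]
    - [0.0023,0.0006,0.0018]
    - [0.0036,0.0008,0.0018]
    - [0.0049,0.001,0.0018]
    - [0.0063,0.0013,0.0018]
    - [0.0071,0.0016,0.0018]
    - [0.0071,0.0016,0.0018]
    - [0.0071,0.0016,0.0018]
    - [0.0071,0.0016,0.0018]
  yaw: [0,3,6,9,12,15,17,17,17,17]
  fingers: [255,255,255,255,255,255,255,255,255,255]

```text
clock: 14.45
position: [588.1, 264.3, 55.3]
ee_rot: [0.934, -0.358, -0.001, 0.002]
contact_force: [0.5, -1.2, -1.3]
gripper_width: 9.9
```

```bash
python3 - <<'E'
from arc import *
rows([tgt(8)])
look("11",eye=(563,200.8,84.5),off=(0,0,32.5))
E
```

```text
now [588.05 264.32  55.3 ] psi -131.99 F [ 0.5  -1.19 -1.25] M [ 0.029 -0.032  0.041] w 9.9 t 14.45 j [ 0.67  0.55 -0.12  0.   -0.91  0.16]
T [[0.0, 0.0, 0.0]]
Y [0.01]
tip_r [569.3 200.2  84.5] mid [570.8 245.2  86.4] alpha 48.0
```

View pics/s11c.png

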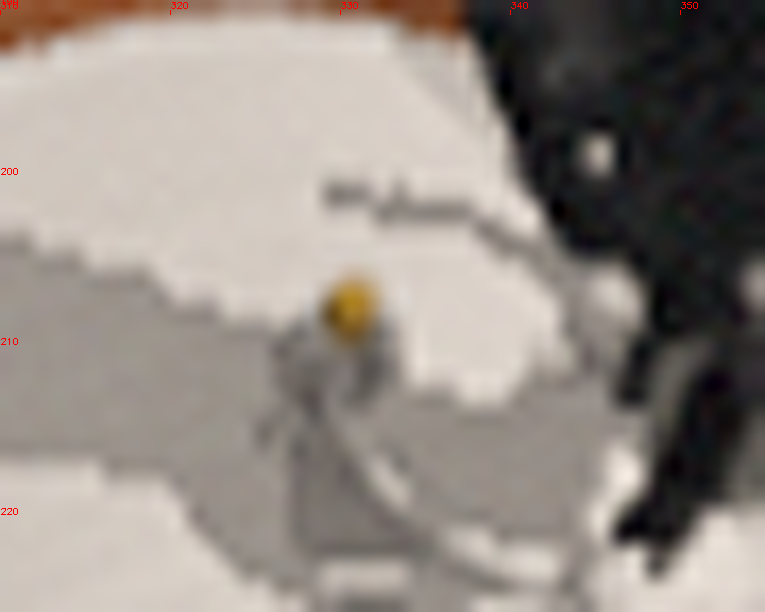

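View pics/t11.png

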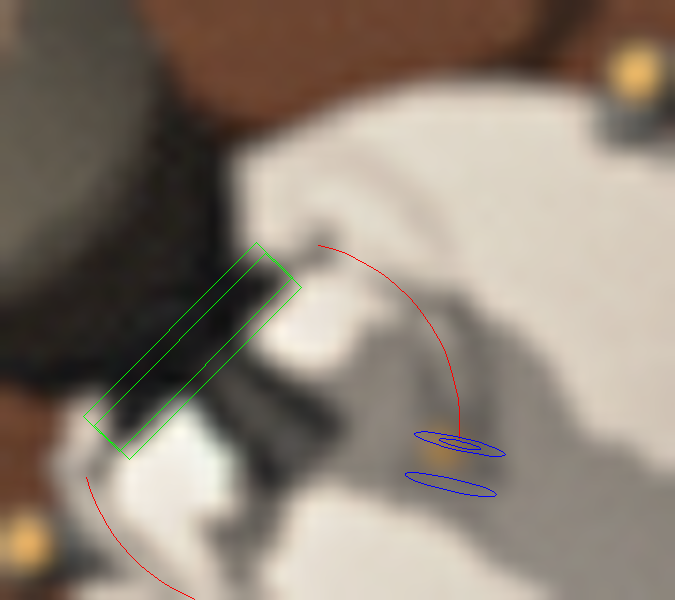

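View pics/s11.png

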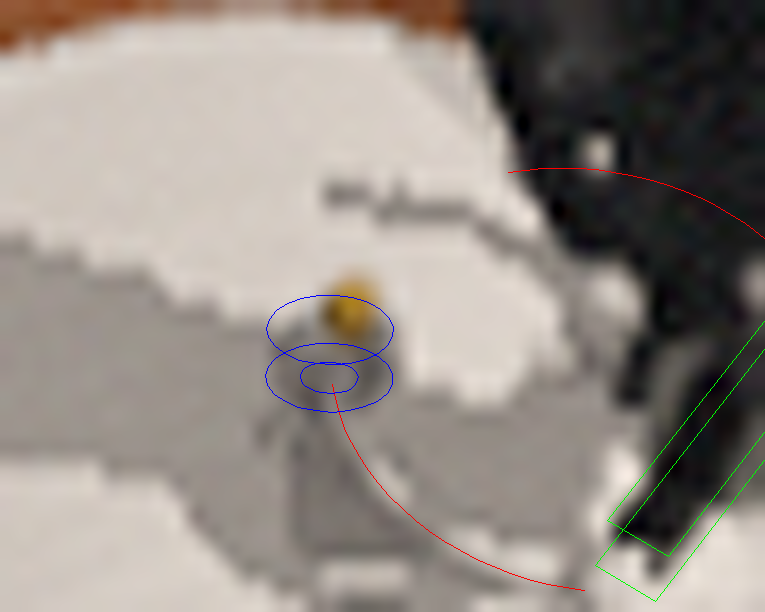

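```bash
python3 - <<'E'
from arc import *
rows([tgt(d) for d in(7,6,5,4,3,2,1,0,-2)])
E
```

```text
now [588.05 264.31  55.27] psi -132.01 F [-0.32  0.62 -1.2 ] M [ 0.017 -0.027 -0.003] w 10.1 t 14.55 j [ 0.67  0.55 -0.12  0.   -0.91  0.16]
T [[0.0005, 0.0, 0.0], [0.0009, 0.0, 0.0], [0.0014, 0.0, 0.0], [0.0018, 0.0001, 0.0], [0.0023, 0.0001, 0.0], [0.0027, 0.0001, 0.0], [0.0032, 0.0002, 0.0], [0.0036, 0.0003, 0.0], [0.0045, 0.0004, 0.0001]]
Y [0.99, 1.99, 2.99, 3.99, 4.99, 5.99, 6.99, 7.99, 9.99]
```

Request:
send_rows:
  translation:
    - [0.0005,0,0]
    - [0.0009,0,0]
    - [0.0014,0,0]
    - [0.0018,0,0]
    - [0.0018,0,0]
  yaw: [1,2,3,4,4]
  fingers: [255,255,255,255,255]

```text
clock: 15.05
position: [589.6, 263.5, 55.4]
ee_rot: [0.92, -0.391, -0.001, 0.002]
contact_force: [-0.5, 1.4, -0.7]
gripper_width: 10.1
```

```bash
python3 - <<'E'
from arc import *
rows([tgt(d) for d in(4,3,2,1,0)])
E
```

```text
now [589.62 263.46  55.45] psi -136.04 F [-0.46  1.39 -0.68] M [ 0.439 -0.021 -0.1  ] w 10.1 t 15.05 j [ 0.67  0.55 -0.12  0.   -0.91  0.1 ]
T [[0.0001, 0.0005, 0.0002], [0.0006, 0.0005, 0.0002], [0.001, 0.0005, 0.0002], [0.0015, 0.0005, 0.0002], [0.0019, 0.0005, 0.0002]]
Y [-0.04, 0.96, 1.96, 2.96, 3.96]
```

```bash
python3 - <<'E'
from arc import *
rows([tgt(d,eye=(563,201.8)) for d in(4,3,2,1,0,-1)])
E
```

```text
now [589.62 263.46  55.45] psi -136.04 F [-0.46  1.39 -0.68] M [ 0.439 -0.021 -0.1  ] w 10.1 t 15.05 j [ 0.67  0.55 -0.12  0.   -0.91  0.1 ]
T [[-0.0006, -0.0002, 0.0002], [-0.0001, -0.0002, 0.0002], [0.0003, -0.0002, 0.0002], [0.0008, -0.0002, 0.0002], [0.0012, -0.0002, 0.0002], [0.0017, -0.0001, 0.0002]]
Y [-0.04, 0.96, 1.96, 2.96, 3.96, 4.96]
```

Request:
send_rows:
  translation:
    - [-0.0006,-0.0002,0.0002]
    - [-0.0001,-0.0002,0.0002]
    - [0.0003,-0.0002,0.0002]
    - [0.0003,-0.0002,0.0002]
  yaw: [0,1,2,2]
  fingers: [255,255,255,255]

```text
clock: 15.45
position: [590.0, 263.2, 55.0]
ee_rot: [0.913, -0.407, -0.001, 0.002]
contact_force: [0.9, -0.1, -1.7]
gripper_width: 9.8
```

```bash
python3 - <<'E'
from arc import *
rows([tgt(d,eye=(563,201.8)) for d in(2,1,0,-1)])
look("12",eye=(563,201.8,84.5),off=(0,0,32.5))
E
```

```text
now [589.98 263.23  55.03] psi -138.08 F [ 0.92 -0.05 -1.75] M [ 0.095 -0.174  0.029] w 9.8 t 15.45 j [ 0.67  0.55 -0.12  0.   -0.91  0.06]
T [[-0.0001, -0.0001, -0.0002], [0.0003, -0.0001, -0.0002], [0.0008, -0.0001, -0.0002], [0.0012, -0.0001, -0.0002]]
Y [-0.08, 0.92, 1.92, 2.92]
tip_r [564.5 201.5  84.3] mid [570.8 246.   86.2] alpha 42.0
```

View pics/s12c.png

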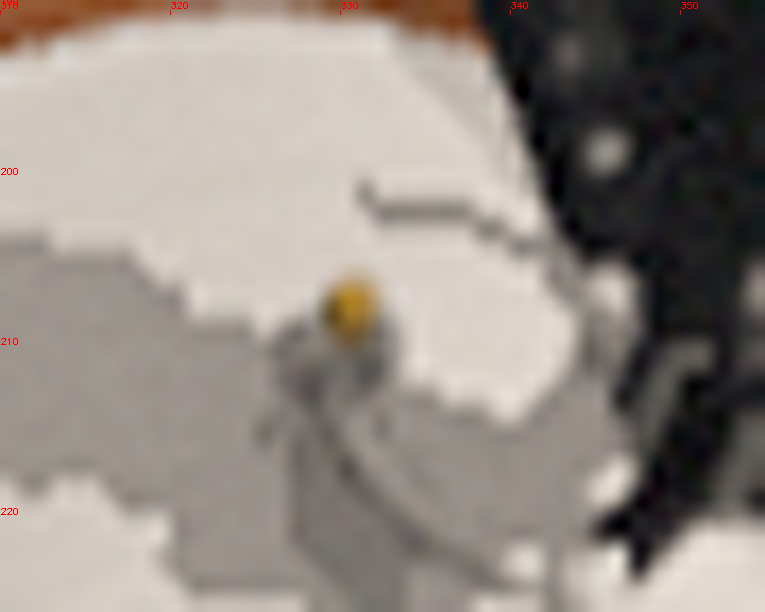

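View pics/t12.png

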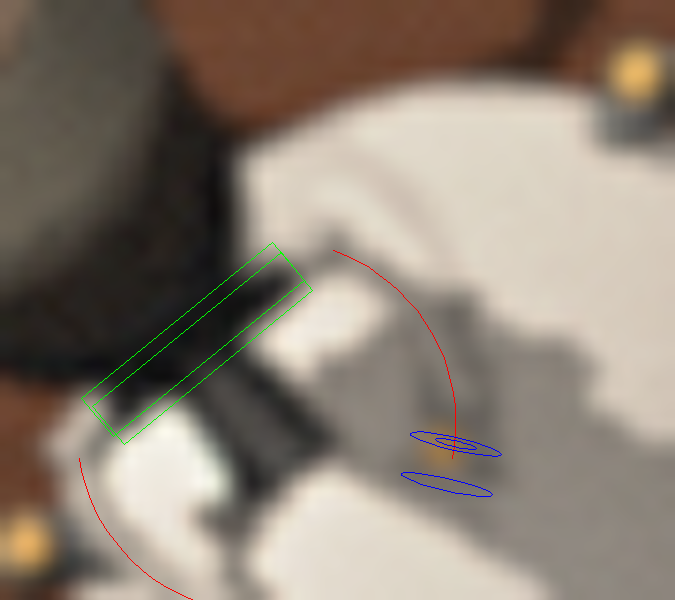

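```bash
python3 - <<'E'
from arc import *
rows([tgt(d,eye=(563,201.5)) for d in(1,0,-1,-2,-4,-6)])
E
```

```text
now [589.94 263.27  55.06] psi -138.05 F [ 1.13 -0.05 -2.42] M [ 0.069 -0.278  0.036] w 10.6 t 15.55 j [ 0.67  0.55 -0.12  0.   -0.91  0.06]
T [[0.0006, 0.0001, -0.0002], [0.0011, 0.0001, -0.0002], [0.0015, 0.0001, -0.0002], [0.002, 0.0002, -0.0001], [0.0029, 0.0002, -0.0001], [0.0038, 0.0003, -0.0]]
Y [0.95, 1.95, 2.95, 3.95, 5.95, 7.95]
```

Request:
send_rows:
  translation:
    - [0.0006,0.0001,0]
    - [0.0011,0.0001,0]
    - [0.0015,0.0001,0]
    - [0.002,0.0002,0]
    - [0.002,0.0002,0]
  yaw: [1,2,3,4,4]
  fingers: [255,255,255,255,255]

```text
clock: 16.05
position: [591.7, 262.1, 55.1]
ee_rot: [0.898, -0.439, -0.0, 0.001]
contact_force: [3.4, 1.1, -3.8]
gripper_width: 10.2
```

```bash
python3 - <<'E'
from arc import *
rows([tgt(d,eye=(563,201.5)) for d in(-2,-4,-6,-8,-10)])
E
```

```text
now [591.7  262.06  55.13] psi -142.08 F [ 3.4   1.15 -3.84] M [ 0.504 -1.11   0.191] w 10.2 t 16.05 j [ 0.67  0.55 -0.11  0.   -0.91 -0.01]
T [[-0.0001, 0.0007, -0.0001], [0.0008, 0.0007, -0.0], [0.0017, 0.0007, 0.0], [0.0026, 0.0008, 0.0001], [0.0035, 0.0009, 0.0002]]
Y [-0.08, 1.92, 3.92, 5.92, 7.92]
```

```bash
python3 - <<'E'
from arc import *
rows([tgt(d,eye=(563,201.8),dz=1.6) for d in(-2,-4,-6,-8,-10)])
E
```

```text
now [591.7  262.06  55.13] psi -142.08 F [ 3.4   1.15 -3.84] M [ 0.504 -1.11   0.191] w 10.2 t 16.05 j [ 0.67  0.55 -0.11  0.   -0.91 -0.01]
T [[-0.0003, 0.0005, 0.0005], [0.0006, 0.0005, 0.0006], [0.0015, 0.0005, 0.0006], [0.0024, 0.0006, 0.0007], [0.0033, 0.0007, 0.0008]]
Y [-0.08, 1.92, 3.92, 5.92, 7.92]
```

Request:
send_rows:
  translation:
    - [0.0002,0.0005,0.0006]
    - [0.0006,0.0005,0.0006]
    - [0.001,0.0005,0.0006]
    - [0.0015,0.0005,0.0006]
    - [0.002,0.0005,0.0007]
    - [0.0024,0.0006,0.0007]
  yaw: [1,2,3,4,5,6]
  fingers: [255,255,255,255,255,255]

```text
clock: 16.65
position: [594.0, 260.0, 54.9]
ee_rot: [0.874, -0.486, 0.001, 0.0]
contact_force: [6.3, 0.3, -3.7]
gripper_width: 9.9
```

```bash
python3 - <<'E'
from arc import *
look("13",eye=(563,201.8,84.5),off=(0,0,32.5))
rows([tgt(d,eye=(563,201.8),dz=1.6) for d in(-8,-10,-12,-14)])
E
```

```text
tip_r [557.9 203.7  84.1] mid [571.9 246.4  85.9] alpha 31.9
now [593.74 260.05  54.83] psi -148.12 F [ 4.71  1.12 -3.64] M [ 0.235 -1.637  0.282] w 10.0 t 16.75 j [ 0.66  0.55 -0.11  0.   -0.9  -0.11]
T [[-0.0003, 0.001, 0.0004], [0.0006, 0.001, 0.0005], [0.0015, 0.0011, 0.0005], [0.0024, 0.0012, 0.0006]]
Y [-0.12, 1.88, 3.88, 5.88]
```

View pics/s13.png

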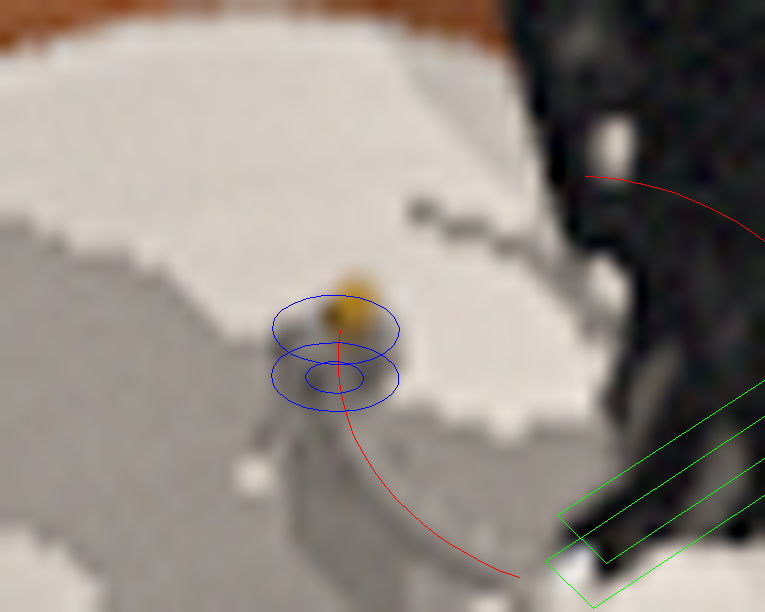

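View pics/t13.png

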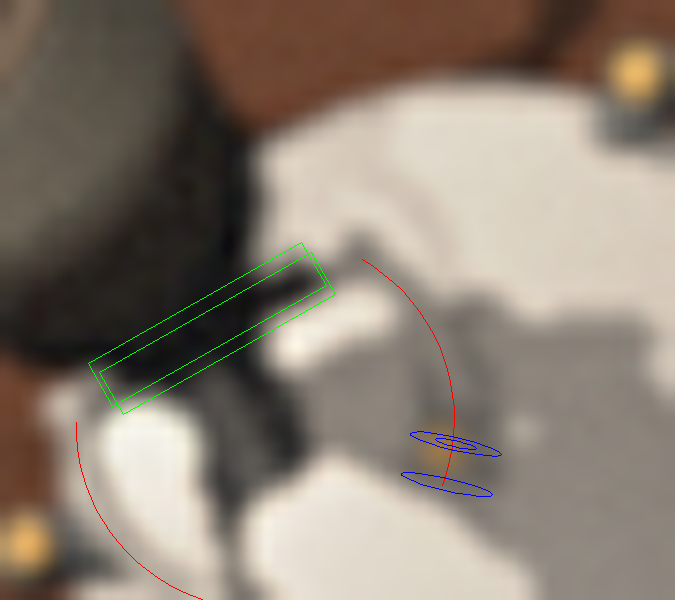

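```bash
python3 - <<'E'
from arc import *
rows([tgt(d,eye=(563,201.8),dz=2.2) for d in(-10,-12,-14,-16,-18,-20,-22)])
E
```

```text
now [593.74 260.05  54.83] psi -148.12 F [ 4.71  1.12 -3.64] M [ 0.235 -1.637  0.282] w 10.0 t 16.75 j [ 0.66  0.55 -0.11  0.   -0.9  -0.11]
T [[0.0006, 0.001, 0.0011], [0.0015, 0.0011, 0.0011], [0.0024, 0.0012, 0.0012], [0.0033, 0.0013, 0.0013], [0.0042, 0.0014, 0.0014], [0.005, 0.0016, 0.0014], [0.0059, 0.0018, 0.0015]]
Y [1.88, 3.88, 5.88, 7.88, 9.88, 11.88, 13.88]
```

Request:
send_rows:
  translation:
    - [0.0006,0.001,0.0011]
    - [0.0015,0.0011,0.0011]
    - [0.0024,0.0012,0.0012]
    - [0.0033,0.0013,0.0013]
    - [0.0042,0.0014,0.0014]
    - [0.005,0.0016,0.0014]
  yaw: [1.9,3.9,5.9,7.9,9.9,11.9]
  fingers: [255,255,255,255,255,255]

```text
clock: 17.35
position: [596.9, 254.9, 54.4]
ee_rot: [0.819, -0.574, 0.002, -0.001]
contact_force: [7.5, -1.9, -3.1]
gripper_width: 10.2
```

```bash
python3 - <<'E'
from arc import *
look("14",eye=(563,201.8,84.5),off=(0,0,33))
rows([tgt(d,eye=(563,201.8),dz=2.2) for d in(-22,-24,-26,-28,-30,-32,-34)])
E
```

```text
tip_r [549.9 207.1  84.1] mid [572.3 246.   86. ] alpha 20.0
now [596.56 254.82  54.35] psi -160.05 F [ 5.44 -0.59 -1.81] M [-0.127 -1.766  0.327] w 10.0 t 17.45 j [ 0.65  0.55 -0.12  0.   -0.9  -0.31]
T [[0.0003, 0.0014, 0.001], [0.0012, 0.0014, 0.0011], [0.0021, 0.0015, 0.0012], [0.003, 0.0016, 0.0012], [0.0039, 0.0018, 0.0013], [0.0047, 0.0019, 0.0014], [0.0056, 0.0021, 0.0015]]
Y [1.95, 3.95, 5.95, 7.95, 9.95, 11.95, 13.95]
```

View pics/s14.png

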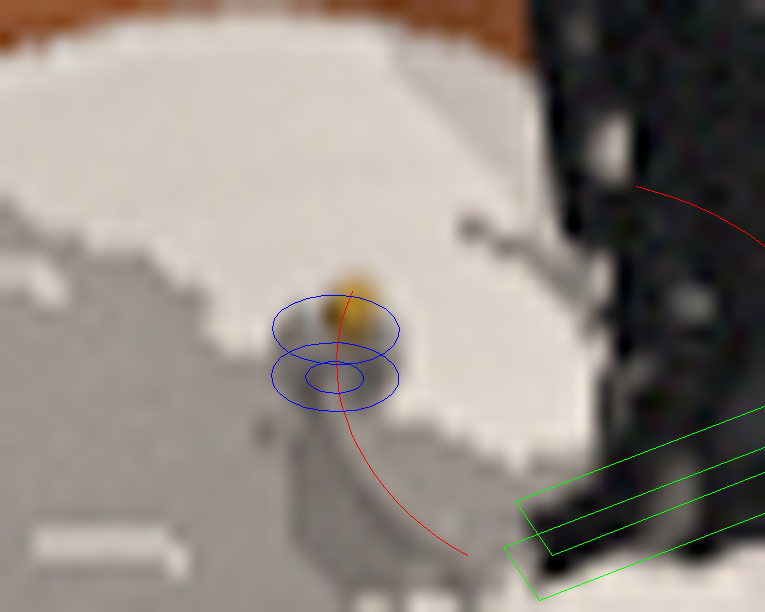

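View pics/t14c.png

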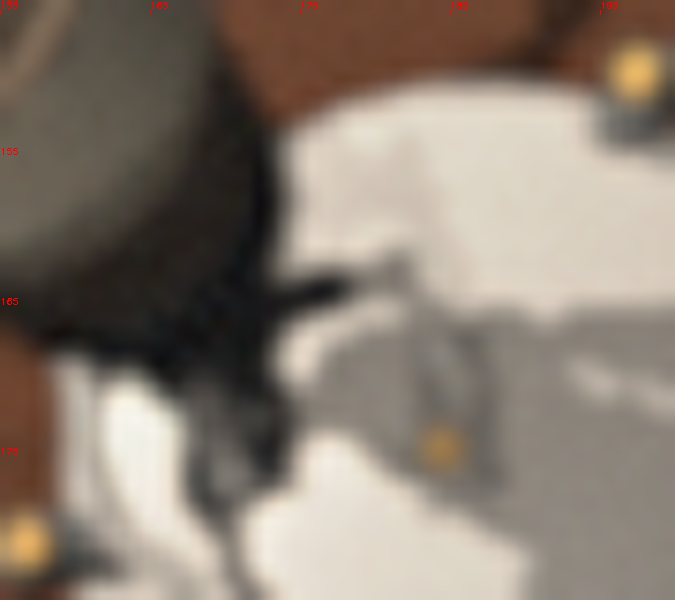

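Request:
send_rows:
  translation:
    - [0.0003,0.0014,0.001]
    - [0.0012,0.0014,0.0011]
    - [0.0021,0.0015,0.0012]
    - [0.003,0.0016,0.0012]
    - [0.0039,0.0018,0.0013]
    - [0.0047,0.0019,0.0014]
    - [0.0056,0.0021,0.0015]
  yaw: [2,4,6,8,10,12,14]
  fingers: [255,255,255,255,255,255,255]

```text
clock: 18.15
position: [598.1, 248.7, 53.9]
ee_rot: [0.742, -0.67, 0.002, -0.002]
contact_force: [6.5, -1.4, -1.6]
gripper_width: 10.1
```

```bash
python3 - <<'E'
from arc import *
look("15",eye=(563,201.8,84.5),off=(0,0,33))
rows([tgt(d,eye=(563,201.8),dz=2.2) for d in(-36,-38,-40,-42,-44,-46,-48)])
E
```

```text
tip_r [540.7 213.8  83.5] mid [572.  246.1  85.4] alpha 5.9
now [597.62 248.71  53.76] psi -174.11 F [ 4.62  0.21 -1.28] M [-0.045 -1.394  0.216] w 9.9 t 18.25 j [ 0.65  0.55 -0.12  0.   -0.89 -0.55]
T [[0.0007, 0.0011, 0.001], [0.0016, 0.0012, 0.0011], [0.0025, 0.0013, 0.0011], [0.0034, 0.0014, 0.0012], [0.0043, 0.0015, 0.0013], [0.0051, 0.0017, 0.0014], [0.006, 0.0019, 0.0015]]
Y [1.89, 3.89, 5.89, 7.89, 9.89, 11.89, 13.89]
```

View pics/s15.png

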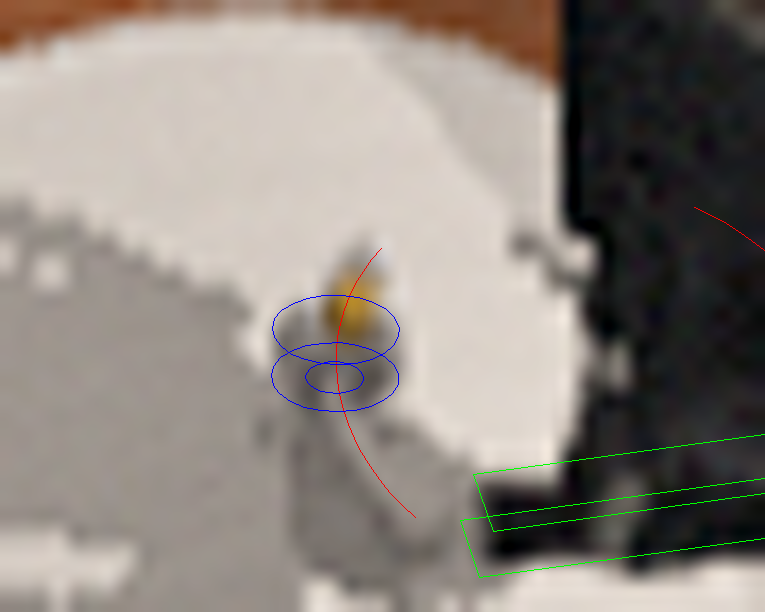

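View pics/t15.png

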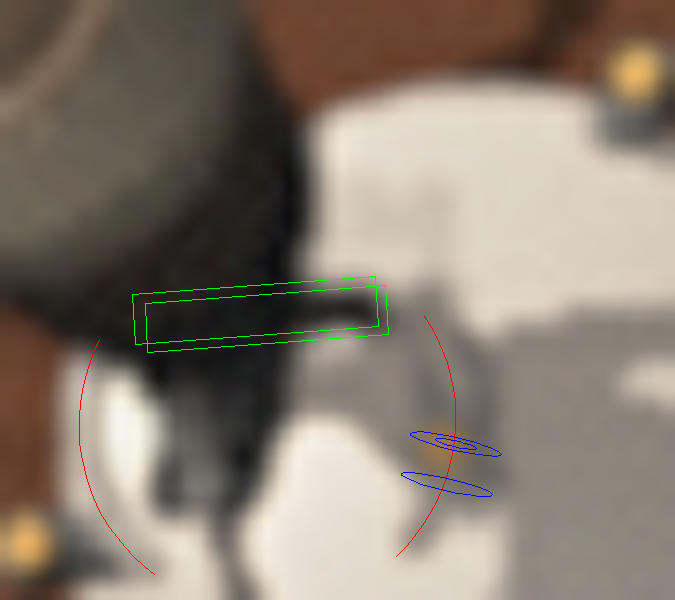

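The rod end now shows past the eye: behind the brass in the scene crop at (365,242), and below the eye in the top crop at (415,545). The arm is threaded, with a drag of about 5–6 N, so I'll keep turning.

Request:
send_rows:
  translation:
    - [0.0007,0.0011,0.001]
    - [0.0016,0.0012,0.0011]
    - [0.0025,0.0013,0.0011]
    - [0.0034,0.0014,0.0012]
    - [0.0043,0.0015,0.0013]
    - [0.0051,0.0017,0.0014]
    - [0.006,0.0019,0.0015]
  yaw: [1.9,3.9,5.9,7.9,9.9,11.9,13.9]
  fingers: [255,255,255,255,255,255,255]

```text
clock: 18.95
position: [598.6, 242.4, 53.5]
ee_rot: [-0.656, 0.755, -0.003, 0.004]
contact_force: [8.1, -1.3, -2.5]
gripper_width: 9.7
```

```bash
python3 - <<'E'
from arc import *
rows([tgt(d,eye=(563,201.8),dz=2.2) for d in(-50,-52,-54,-56,-58,-60,-62)])
E
```

```text
now [598.57 242.45  53.53] psi 171.94 F [ 8.11 -1.29 -2.46] M [-0.523 -2.34   0.328] w 9.7 t 18.95 j [ 0.64  0.55 -0.13  0.01 -0.88 -0.78]
T [[0.0011, 0.0022, 0.0013], [0.002, 0.0023, 0.0014], [0.0029, 0.0023, 0.0015], [0.0038, 0.0025, 0.0016], [0.0047, 0.0026, 0.0016], [0.0056, 0.0028, 0.0017], [0.0065, 0.003, 0.0018]]
Y [1.94, 3.94, 5.94, 7.94, 9.94, 11.94, 13.94]
```

Request:
send_rows:
  translation:
    - [0.0011,0.0021,0.0008]
    - [0.002,0.0022,0.0008]
    - [0.0029,0.0023,0.0008]
    - [0.0038,0.0025,0.0009]
    - [0.0047,0.0026,0.001]
    - [0.0056,0.0028,0.001]
    - [0.0056,0.0028,0.001]
  yaw: [1.9,3.9,5.9,7.9,9.9,11.9,11.9]
  fingers: [255,255,255,255,255,255,255]

```text
clock: 19.65
position: [596.0, 237.3, 53.2]
ee_rot: [-0.573, 0.819, -0.003, 0.005]
contact_force: [4.5, -0.2, -2.2]
gripper_width: 10.4
```

```bash
python3 - <<'E'
from arc import *
look("16",eye=(563,201.8,84.5),off=(0,0,32))
rows([tgt(d,eye=(563,201.8),dz=1.8) for d in(-62,-64,-66,-68,-70,-72)])
E
```

```text
tip_r [529.3 230.8  81.9] mid [571.5 246.2  83.7] alpha 340.0
now [595.72 237.37  53.12] psi 160.01 F [ 4.09 -0.88 -1.48] M [ 0.018 -1.496  0.147] w 10.1 t 19.75 j [ 0.63  0.54 -0.15  0.01 -0.87 -0.99]
T [[0.0012, 0.0006, 0.001], [0.0021, 0.0007, 0.0011], [0.003, 0.0007, 0.0012], [0.0039, 0.0009, 0.0013], [0.0048, 0.001, 0.0013], [0.0057, 0.0012, 0.0014]]
Y [2.01, 4.01, 6.01, 8.01, 10.01, 12.01]
```

View pics/s16.png

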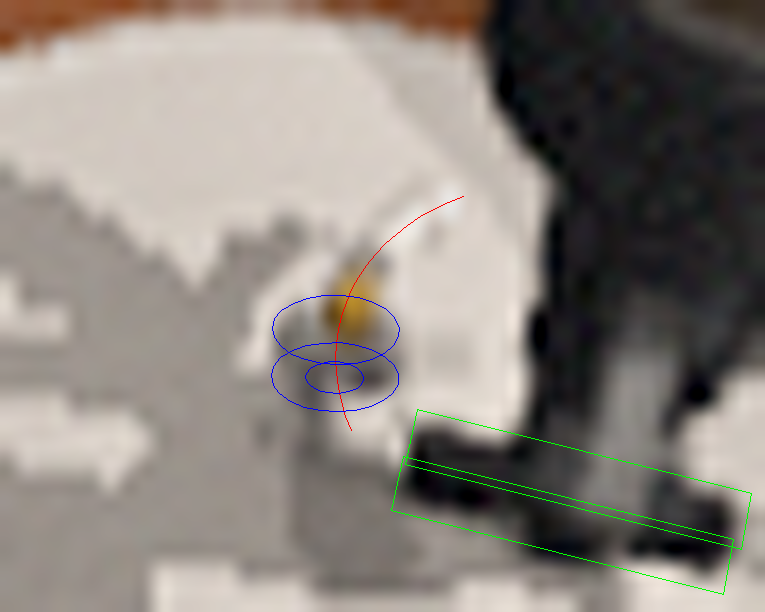

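View pics/t16.png

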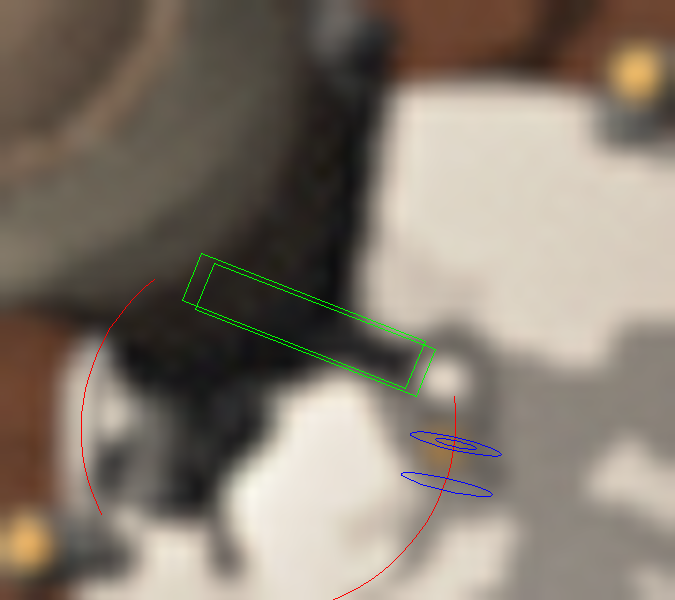

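Request:
send_rows:
  translation:
    - [0.001,0.0006,0.0008]
    - [0.0018,0.0007,0.0008]
    - [0.0026,0.0007,0.0009]
    - [0.0034,0.0008,0.001]
  yaw: [1.5,3.3,5.1,6.9]
  fingers: [255,255,255,255]

```text
clock: 20.15
position: [595.2, 234.5, 52.9]
ee_rot: [-0.523, 0.852, -0.003, 0.006]
contact_force: [5.9, -0.8, -1.6]
gripper_width: 10.0
```

```bash
python3 - <<'E'
from arc import *
rows([tgt(d,eye=(563,201.8),dz=1.8) for d in(-68,-69,-70,-71,-72,-73,-74,-75)])
E
```

```text
now [595.22 234.53  52.91] psi 153.04 F [ 5.88 -0.78 -1.59] M [-0.236 -2.005  0.215] w 10.0 t 20.15 j [ 0.63  0.54 -0.15  0.01 -0.87 -1.11]
T [[0.0012, 0.0012, 0.001], [0.0017, 0.0012, 0.0011], [0.0021, 0.0013, 0.0011], [0.0026, 0.0013, 0.0012], [0.003, 0.0013, 0.0012], [0.0035, 0.0014, 0.0012], [0.0039, 0.0014, 0.0013], [0.0044, 0.0015, 0.0013]]
Y [1.04, 2.04, 3.04, 4.04, 5.04, 6.04, 7.04, 8.04]
```

Request:
send_rows:
  translation:
    - [0.001,0.0012,0.0006]
    - [0.0016,0.0012,0.0006]
    - [0.0021,0.0013,0.0007]
  yaw: [1,2,3]
  fingers: [255,255,255]

```text
clock: 20.45
position: [594.5, 233.4, 53.0]
ee_rot: [-0.5, 0.866, -0.004, 0.008]
contact_force: [7.9, -0.8, -2.1]
gripper_width: 10.0
```

```bash
python3 - <<'E'
from arc import *
rows([tgt(d,eye=(563,201.8),dz=1.6) for d in(-70,-71,-72,-73,-74,-75)])
E
```

```text
now [594.53 233.36  53.01] psi 150.02 F [ 7.88 -0.81 -2.11] M [-0.252 -2.057  0.231] w 10.0 t 20.45 j [ 0.63  0.53 -0.16  0.01 -0.86 -1.16]
T [[0.0008, 0.0011, 0.001], [0.0013, 0.0011, 0.0011], [0.0017, 0.0011, 0.0011], [0.0022, 0.0012, 0.0011], [0.0026, 0.0012, 0.0012], [0.0031, 0.0012, 0.0012]]
Y [0.02, 1.02, 2.02, 3.02, 4.02, 5.02]
```

Request:
send_rows:
  translation:
    - [0.0013,0.0011,0.0006]
    - [0.0017,0.0011,0.0006]
  yaw: [1,2]
  fingers: [255,255]

```text
clock: 20.65
position: [594.2, 232.5, 53.1]
ee_rot: [-0.485, 0.875, -0.004, 0.01]
contact_force: [7.4, -1.0, -3.0]
gripper_width: 10.0
```

```bash
python3 - <<'E'
from arc import *
rows([tgt(d,eye=(563,201.8),dz=1.6) for d in(-72,-73,-74,-75,-76,-77)])
look("17",eye=(563,201.8,84.5),off=(0,0,32))
E
```

```text
now [594.23 232.54  53.1 ] psi 147.99 F [ 7.42 -1.   -2.98] M [-0.294 -2.15   0.276] w 10.0 t 20.65 j [ 0.63  0.53 -0.17  0.01 -0.86 -1.2 ]
T [[0.0009, 0.0013, 0.0012], [0.0014, 0.0013, 0.0012], [0.0018, 0.0013, 0.0013], [0.0023, 0.0013, 0.0013], [0.0027, 0.0013, 0.0013], [0.0032, 0.0014, 0.0014]]
Y [-0.01, 0.99, 1.99, 2.99, 3.99, 4.99]
tip_r [527.6 239.9  81.8] mid [572.1 246.2  83.6] alpha 328.0
```

View pics/s17c.png

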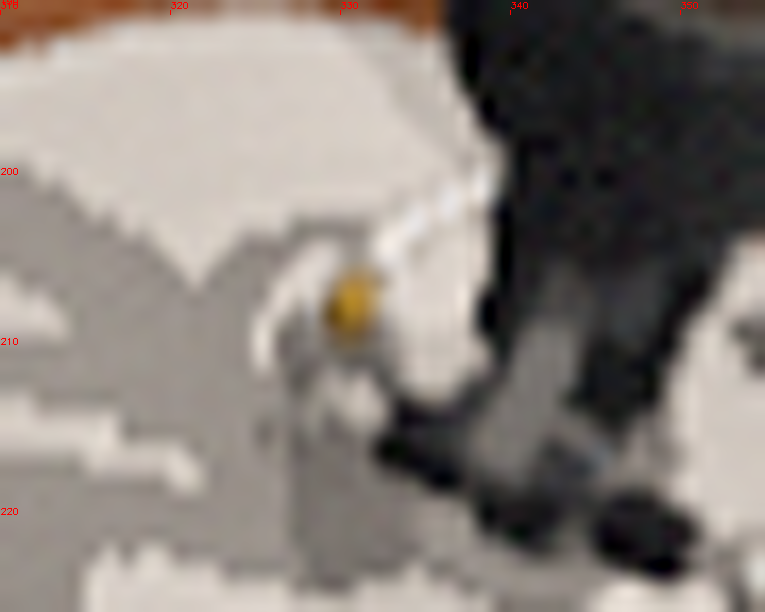

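Request:
send_rows:
  translation:
    - [0.0014,0.0013,0.0005]
    - [0.0018,0.0013,0.0006]
  yaw: [1,2]
  fingers: [255,255]

```text
clock: 20.95
position: [593.9, 232.0, 53.2]
ee_rot: [-0.469, 0.883, -0.004, 0.011]
contact_force: [10.0, -1.6, -4.0]
gripper_width: 10.3
```

Request:
send_rows:
  translation:
    - [0.0014,0.0013,0.0005]
    - [0.0018,0.0013,0.0006]
  yaw: [1,2]
  fingers: [255,255]

```text
clock: 21.15
position: [594.8, 231.3, 53.5]
ee_rot: [-0.454, 0.891, -0.005, 0.014]
contact_force: [11.6, -3.2, -4.5]
gripper_width: 10.0
```

```bash
python3 - <<'E'
from arc import *
rows([tgt(d,eye=(563,201.8),dz=1.6) for d in(-76,-77,-78,-79,-80)])
E
```

```text
now [594.78 231.25  53.46] psi 144.02 F [11.63 -3.24 -4.48] M [-0.919 -3.57   0.352] w 10.0 t 21.15 j [ 0.63  0.53 -0.18  0.02 -0.84 -1.27]
T [[0.0021, 0.0024, 0.0016], [0.0025, 0.0024, 0.0017], [0.003, 0.0024, 0.0017], [0.0034, 0.0024, 0.0017], [0.0039, 0.0024, 0.0017]]
Y [0.02, 1.02, 2.02, 3.02, 4.02]
```

Request:
send_rows:
  translation:
    - [0.0025,0.0024,0.0005]
    - [0.003,0.0025,0.0005]
    - [0.003,0.0025,0.0005]
  yaw: [1,2,2]
  fingers: [255,255,255]

```text
clock: 21.45
position: [595.7, 230.5, 54.1]
ee_rot: [-0.439, 0.898, -0.006, 0.019]
contact_force: [15.3, -3.4, -7.2]
gripper_width: 9.9
```

```bash
python3 - <<'E'
from arc import *
look("18",eye=(563,201.8,84.5),off=(0,0,32))
rows([tgt(d,eye=(563,201.8),dz=1.6) for d in(-78,-79,-80,-81,-82)])
E
```

```text
tip_r [530.4 244.6  82.8] mid [575.3 246.3  84.7] alpha 322.1
now [595.66 230.49  54.05] psi 142.12 F [14.02 -4.03 -7.12] M [-1.039 -4.389  0.511] w 9.8 t 21.55 j [ 0.63  0.52 -0.18  0.02 -0.83 -1.31]
T [[0.003, 0.0035, 0.0022], [0.0035, 0.0035, 0.0022], [0.0039, 0.0035, 0.0023], [0.0044, 0.0035, 0.0023], [0.0048, 0.0035, 0.0023]]
Y [0.12, 1.12, 2.12, 3.12, 4.12]
```

View pics/s18c.png

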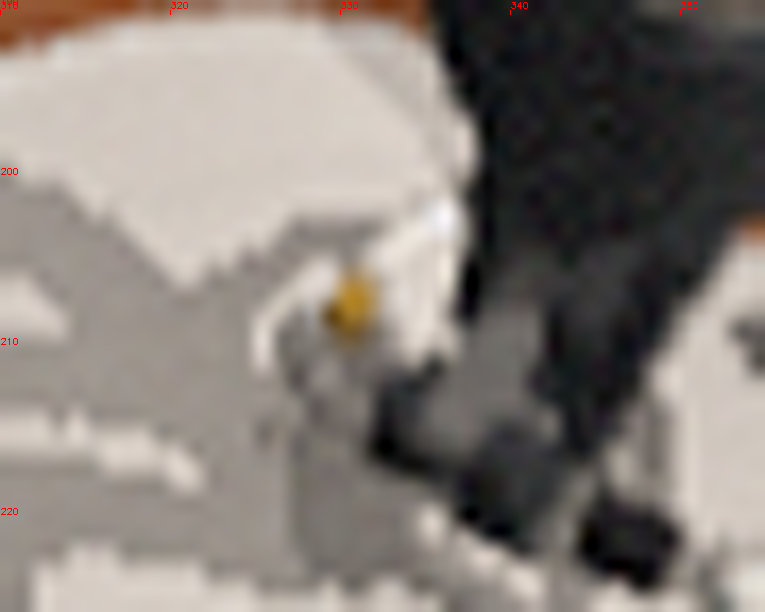

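View pics/t18.png

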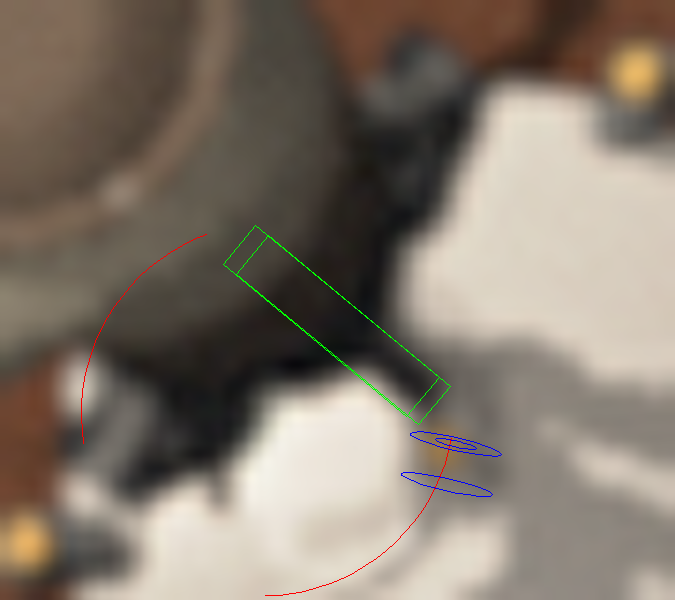

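Request:
send_rows:
  translation:
    - [0,0,0]
  yaw: [0]
  fingers: [255]

```text
clock: 21.65
position: [596.6, 229.8, 53.9]
ee_rot: [-0.439, 0.898, -0.006, 0.019]
contact_force: [3.0, -0.3, -4.2]
gripper_width: 9.9
```

```bash
python3 - <<'E'
from arc import *
rows([tgt(-78,eye=(563,201.8),dz=1.6)])
E
```

```text
now [596.58 229.76  53.87] psi 142.06 F [ 2.99 -0.27 -4.22] M [ 0.079 -0.624  0.05 ] w 9.9 t 21.65 j [ 0.63  0.52 -0.18  0.03 -0.83 -1.31]
T [[0.003, 0.0046, 0.002]]
Y [0.06]
```

Request:
send_rows:
  translation:
    - [0,0,0]
    - [0,0,0]
    - [0,0,0]
    - [0,0,0]
    - [0,0,0]
  yaw: [0,0,0,0,0]
  fingers: [215,195,170,150,150]

```text
clock: 22.15
position: [596.2, 229.8, 54.0]
ee_rot: [-0.439, 0.898, -0.006, 0.019]
contact_force: [1.2, 0.5, -0.1]
gripper_width: 35.3
```

```bash
python3 - <<'E'
from arc import *
look("19",eye=(563,201.8,84.5),off=(0,0,32))
rows([tgt(-78,eye=(563,201.8),dz=1.6)])
E
```

```text
tip_r [531.1 244.   82.7] mid [576.  245.7  84.6] alpha 322.1
now [596.36 229.85  53.97] psi 142.07 F [-0.06  0.12 -0.63] M [-0.027  0.085 -0.024] w 35.2 t 22.25 j [ 0.63  0.52 -0.18  0.03 -0.83 -1.31]
T [[0.003, 0.0044, 0.0021]]
Y [0.07]
```

View pics/s19c.png

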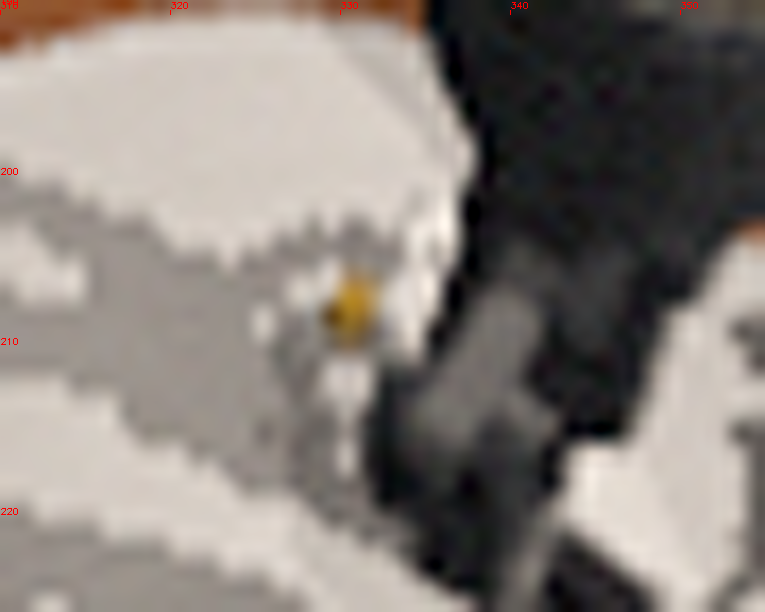

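View pics/t19c.png

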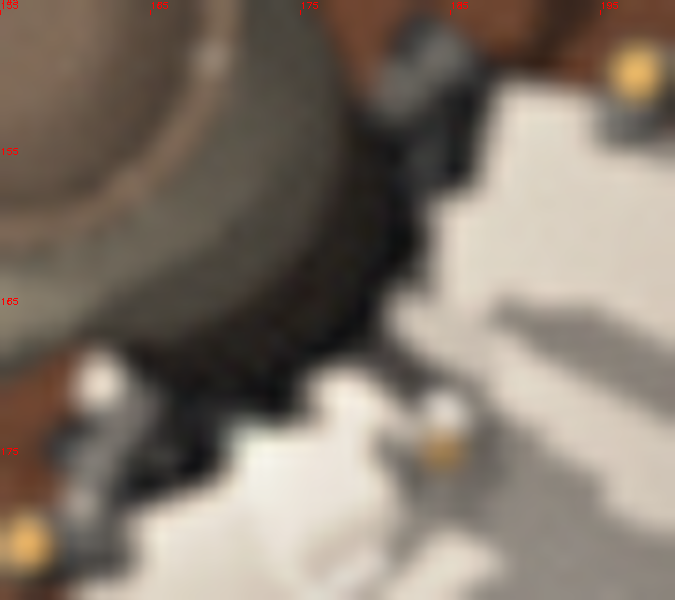

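Request:
send_rows:
  translation:
    - [0,0,-0.004]
    - [0,0,-0.01]
    - [0,0,-0.016]
  yaw: [0,0,0]
  fingers: [140,140,140]

```text
clock: 22.55
position: [595.9, 229.8, 70.6]
ee_rot: [-0.439, 0.898, -0.006, 0.019]
contact_force: [0.5, 0.4, 0.6]
gripper_width: 38.5
```

Request:
send_rows:
  translation:
    - [0,0,-0.015]
    - [0,0,-0.03]
    - [0,0,-0.06]
    - [0,0,-0.09]
    - [0,0,-0.12]
    - [0,0,-0.14]
    - [-0.03,0.03,-0.14]
    - [-0.07,0.07,-0.14]
    - [-0.1,0.1,-0.14]
    - [-0.13,0.13,-0.14]
  yaw: [0,0,0,0,0,0,0,0,0,0]
  fingers: [140,140,140,140,140,140,140,140,140,140]

```text
clock: 23.55
position: [567.1, 413.6, 211.6]
ee_rot: [-0.439, 0.898, -0.006, 0.02]
contact_force: [1.0, 0.4, -0.1]
gripper_width: 38.9
```

```bash
python3 - <<'E'
from arc import *
rows([tgt(-78)])
s=get_image("scene");t=get_image("top");cv2.imwrite("pics/s20.png",cv2.resize(s,(800,600)))
cv2.imwrite("pics/t20.png",cv2.resize(t,(800,600)))
crop(s,300,185,70,56,11,"pics/s20c.png");crop(t,150,145,65,55,11,"pics/t20c.png")
E
```

```text
now [567.08 413.56 211.61] psi 142.09 F [ 1.05  0.36 -0.12] M [-0.042  0.033 -0.017] w 38.9 t 23.55 j [ 0.87  0.49  0.19  0.03 -1.24 -1.54]
T [[0.1355, -0.1277, 0.159]]
Y [0.09]
```

View pics/s20c.png

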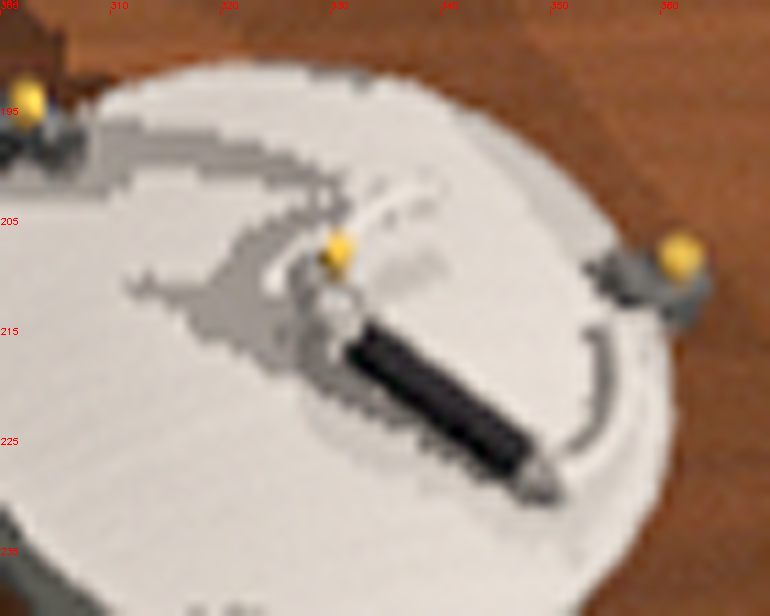

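View pics/t20c.png

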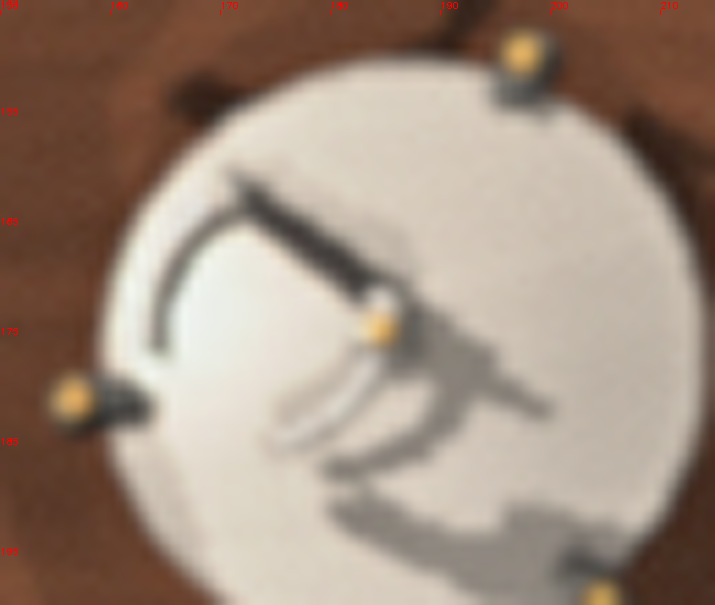

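```bash
python3 - <<'E'
from hm import *
def up(im,u,v,w,h,k):
    x=cv2.resize(im[v:v+h,u:u+w],None,fx=k,fy=k,interpolation=cv2.INTER_CUBIC)
    for i in range(0,w,4): cv2.putText(x,str(u+i),(int((i+.5)*k)-8,8),0,.3,(0,0,255),1)
    for i in range(0,h,4): cv2.putText(x,str(v+i),(0,int((i+.5)*k)+4),0,.3,(0,0,255),1)
    return x
s=get_image("scene");t=get_image("top");cv2.imwrite("pics/sF.png",s);cv2.imwrite("pics/tF.png",t)
cv2.imwrite("pics/k20.png",np.hstack([up(s,322,200,36,34,11),up(t,160,158,36,34,11)]))
E
```

```text
(no output)
```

View pics/k20.png

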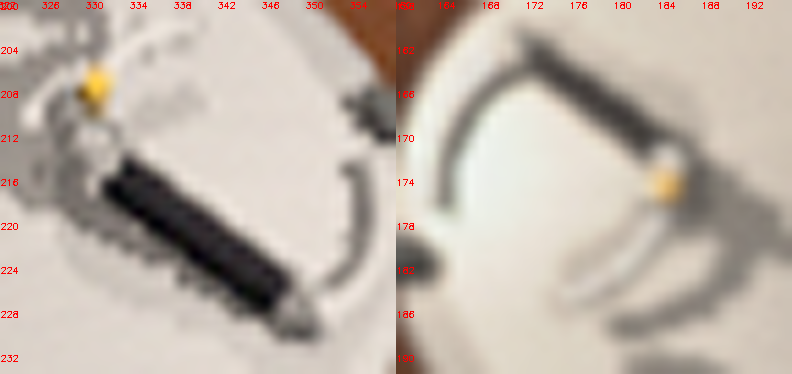

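View pics/s20.png

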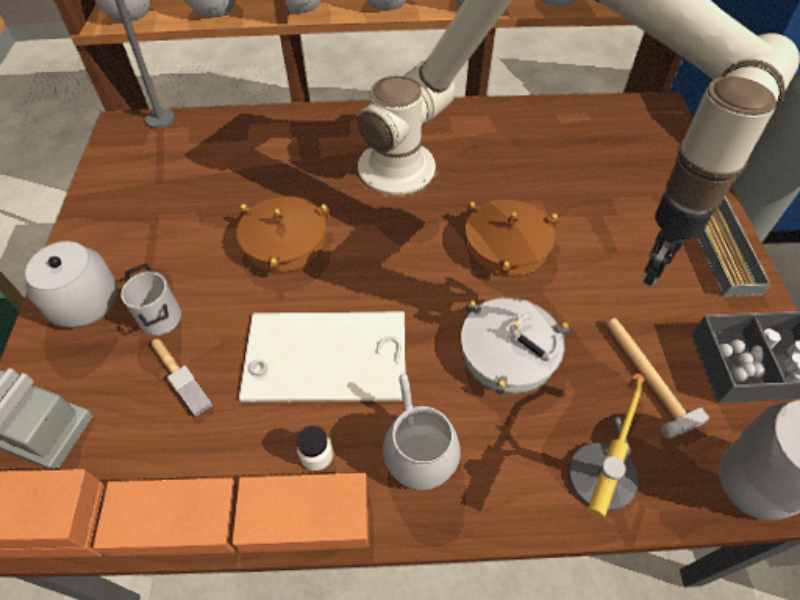

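```bash
python3 - <<'E'
from hm import *
from scipy.optimize import least_squares
s=cv2.imread("pics/sF.png").astype(float);t=cv2.imread("pics/tF.png").astype(float)
def blk(im,u,v,w,h,th):
    g=im[v:v+h,u:u+w].max(2);W=np.clip((th-g)/60,0,1);yy,xx=np.mgrid[v:v+h,u:u+w]
    return np.array([(W*xx).sum(),(W*yy).sum()])/W.sum(),W.sum()
bs,n1=blk(s,328,211,22,18,110);bt,n2=blk(t,169,159,16,14,130);print(bs,bt,n1,n2)
G=tri({"top":bt,"scene":bs});print("grip",G)
E=np.array([563.2,201.2,84.5])
print("dist grip-eye",np.linalg.norm(G-E), "expected when bearing", np.hypot(25.8-45*np.cos(np.radians(66.4)),45*np.sin(np.radians(66.4))))
# full fit: handle passes through eye at angle a; roll about tangent
K=[("scene",(25.8,0),bs),("top",(25.8,0),bt),("scene",140,(353.3,214.3)),("top",140,(164,176.3)),("top",-140,(175.,184.6)),("scene",56.2,(348.6,228.6)),("scene",-56.2,(330.2,212.5)),("top",-56.2,(184,171.7)),("scene",-140,(338.6,202.6))]
def pose(x):
    R=(Ro.from_euler("z",x[3],degrees=True)*Ro.from_euler("yx",x[4:6],degrees=True)).as_matrix();return R,x[:3]
def res(x):
    R,o=pose(x);r=[]
    for n,a,uv in K:
        p=(a[0],a[1],0) if isinstance(a,tuple) else (45*np.cos(np.radians(a)),45*np.sin(np.radians(a)),0)
        r+=list(proj(n,[o+R@np.array(p)])[0]-uv)
    return r
r=least_squares(res,[574,245,75,-38,0,10],loss="soft_l1");print(r.x.round(1),np.array(r.fun).round(1))
R,o=pose(r.x);q=R.T@(E-o);print("eye in handle frame",q.round(1),"angle",np.degrees(np.arctan2(q[1],q[0])),"expected -66.4; arc mm gap",45*np.radians(-66.4-np.degrees(np.arctan2(q[1],q[0])))*-1)
f=o+R@np.array([22.5,-45*np.sin(np.radians(60)),0]);print("ferrule-eye",np.linalg.norm(f-E))
E
```

```text
[339.30024661 221.21393342] [177.83079848 166.71799747] 81.1 26.3
grip [596.04473083 228.90219009  74.12910577]
dist grip-eye 44.20116657483272 expected when bearing 41.96462255761262
[574.9 241.6  71.4 -36.6 -12.6 -22.8] [ 0.2 -0.3  0.2 -0.2 -0.2  0.2  0.4  0.3 -0.6  0.   0.6  0.2 -0.2  0.1
  0.7  0.1  0.2 -0.2]
eye in handle frame [ 13.7 -41.4  -6.3] angle -71.72317819851146 expected -66.4; arc mm gap -4.180814380548235
ferrule-eye 11.140451801622584
```

```bash
python3 - <<'E'
from hm import *
s=cv2.imread("pics/sF.png").astype(float);t=cv2.imread("pics/tF.png").astype(float)
def br(im,u,v,w,h):
    c=im[v:v+h,u:u+w];W=np.clip(c[...,2]-c[...,0]-60,0,None);yy,xx=np.mgrid[v:v+h,u:u+w];return np.array([(W*xx).sum(),(W*yy).sum()])/W.sum()
bb={"scene":br(s,325,202,12,12),"top":br(t,179,168,12,12)};print(bb)
bs=np.array([339.30,221.21]);bt=np.array([177.83,166.72])
K=[("scene",(25.8,0,2),bs),("top",(25.8,0,6),bt),("scene",140,(353.3,214.3)),("top",140,(164,176.3)),("top",-140,(175.,184.6)),("scene",56.2,(348.6,228.6)),("scene",-140,(338.6,202.6))]
def pose(x):
    a,b,roll,pit=x[:4];E=np.array([x[4],x[5],84.5])
    A=np.radians(a);rad=np.array([np.cos(A),np.sin(A),0]);tan=np.array([np.sin(A),-np.cos(A),0]) # tan: direction of insertion for right arm (decreasing angle)
    H=np.c_[tan,-rad,np.cross(tan,-rad)]
    # world: tan -> heading b (approx 170deg), -rad -> to left/right
    W=(Ro.from_euler("z",b,degrees=True)*Ro.from_euler("y",pit,degrees=True)*Ro.from_euler("x",roll,degrees=True)).as_matrix()
    # ensure z up: cross(tan,-rad)
    R=W@S@H.T; return R,E-R@(45*rad)
A=np.radians(-66);rad=np.array([np.cos(A),np.sin(A),0]);tan=np.array([np.sin(A),-np.cos(A),0]);print("cross z",np.cross(tan,-rad))
S=np.diag([1,1,1.]) if np.cross(tan,-rad)[2]>0 else np.diag([1,-1,-1.])
def res(x,w=True):
    R,o=pose(x);r=[]
    for n,a,uv in K:
        p=a if isinstance(a,tuple) else (45*np.cos(np.radians(a)),45*np.sin(np.radians(a)),0)
        off=x[6:8] if n=="scene" else x[8:10]
        r+=list(proj(n,[o+R@np.array(p)])[0]+off-uv)
    for n in bb:
        off=x[6:8] if n=="scene" else x[8:10]
        r+=list((proj(n,[[x[4],x[5],84.5+15.5]])[0]+off-bb[n])*2)
    return np.r_[r,x[6:10]/.5,x[3]/6]
for z0 in(0,):
    r=least_squares(res,[-66,170,0,0,563,201,0,0,0,0],loss="soft_l1");J=r.jac;cov=np.linalg.inv(J.T@J)
    print(r.x.round(2),"sd a",(cov[0,0]**.5)*.4,np.array(r.fun).round(1));print("gap mm",45*np.radians(-66.4-r.x[0]))
E
```

```text
{'scene': array([330.30290456, 207.36099585]), 'top': array([184.18796992, 174.46616541])}
cross z [ 0. -0. -1.]
[-7.0240e+01  1.6540e+02  2.2380e+01  9.2000e-01  5.6326e+02  2.0138e+02
  8.0000e-02 -1.4000e-01  1.2000e-01 -1.3000e-01] sd a 1.5022511668320326 [ 0.1 -0.1 -0.1 -0.2  0.2  0.1  0.2  0.4 -0.4  0.2  0.3  0.5  0.1 -0.
 -0.6  0.1 -0.1  0.1  0.2 -0.3  0.2 -0.3  0.2]
gap mm 3.019773697870704
```

```bash
python3 - <<'E'
from hm import *
E=np.array([563.26,201.38,84.5])
s=cv2.imread("pics/sF.png");k=26;u0,v0,w,h=320,200,30,22
c=cv2.resize(s[v0:v0+h,u0:u0+w],None,fx=k,fy=k,interpolation=cv2.INTER_CUBIC)
c2=c.copy()
tp=lambda P:(((proj("scene",np.array(P))-[u0,v0]+.5)*k)).astype(np.int32)
b=np.radians(-14.6);th=np.linspace(0,2*np.pi,30)
X=np.array([np.cos(b),np.sin(b),0]);Y=np.array([-np.sin(b),np.cos(b),0]);Z=np.array([0,0,1])
circ=lambda d,r,cen=None:[E+d*X+r*(np.cos(a)*Y+np.sin(a)*Z) for a in th]
for d,r,col in((5,11,(255,0,0)),(-5,11,(255,0,0))): cv2.polylines(c2,[tp(circ(d,r))],True,col,1)
# ferrule for a candidate angle
def fer(a,col):
    R=None
    # handle frame via heading b+180 at eye, roll 22.4
    A=np.radians(a);rad=np.array([np.cos(A),np.sin(A),0]);tan=np.array([np.sin(A),-np.cos(A),0])
    H=np.c_[tan,-rad,np.cross(tan,-rad)];W=(Ro.from_euler("z",165.4,degrees=True)*Ro.from_euler("x",22.4,degrees=True)).as_matrix()
    R=W@np.diag([1,-1,-1.])@H.T;o=E-R@(45*rad)
    for ang in(-60,-60+7.6):
        A=np.radians(ang);rd=np.array([np.cos(A),np.sin(A),0]);cv2.polylines(c2,[tp([o+R@(45*rd+7.5*(np.cos(q)*rd+np.sin(q)*np.array([0,0,1]))) for q in th])],True,col,1)
    cv2.polylines(c2,[tp([o+R@np.array([25.8+sx*6,sy*29,7]) for sx,sy in((-1,-1),(1,-1),(1,1),(-1,1))])],True,col,1)
fer(-66.4,(0,0,255));fer(-70.2,(0,200,0))
cv2.imwrite("pics/fA.png",c2);cv2.imwrite("pics/fB.png",c)
E
```

```text
(no output)
```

View pics/fA.png

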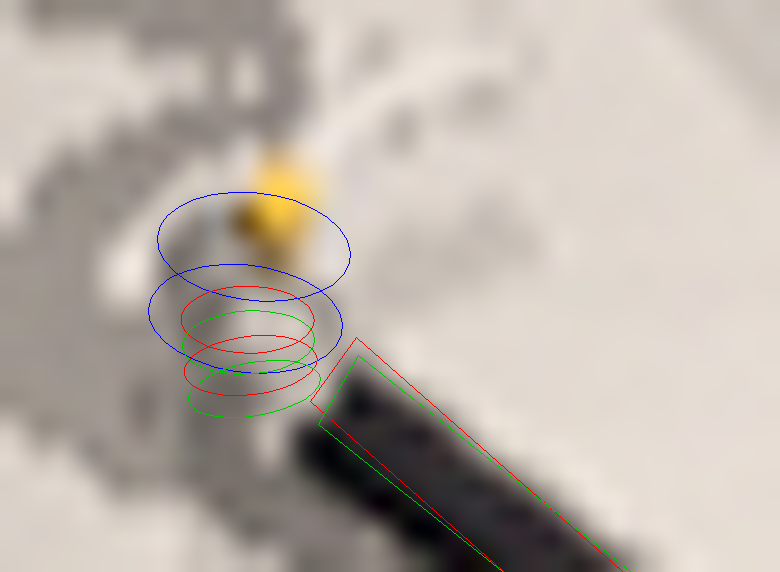

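View pics/fB.png

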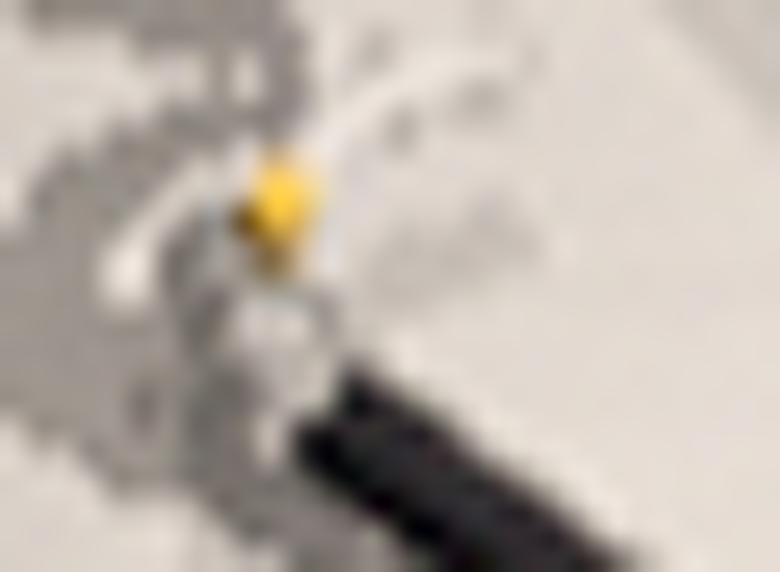

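```bash
python3 - <<'E'
from hm import *
s=cv2.imread("pics/sF.png").astype(float);t=cv2.imread("pics/tF.png").astype(float)
def mom(W,u,v):
    yy,xx=np.mgrid[v:v+W.shape[0],u:u+W.shape[1]];S=W.sum();c=np.array([(W*xx).sum(),(W*yy).sum()])/S
    a=(W*(xx-c[0])**2).sum()/S;b=(W*(xx-c[0])*(yy-c[1])).sum()/S;d=(W*(yy-c[1])**2).sum()/S
    return c,.5*np.arctan2(2*b,a-d),np.sqrt(12*(a+d))
box={"scene":(326,209,26,22),"top":(168,158,18,16)}
obs={}
for n,im,lo,hi in(("scene",s,45,130),("top",t,70,150)):
    u,v,w,h=box[n];g=im[v:v+h,u:u+w].max(2);W=np.clip((hi-g)/(hi-lo),0,1)
    m=(W>.15).astype(np.uint8);k,l,st_,_=cv2.connectedComponentsWithStats(m);W=W*(l==1+np.argmax(st_[1:,4]));obs[n]=mom(W,u,v);print(n,obs[n],W.sum())
bb={"scene":np.array([330.303,207.361]),"top":np.array([184.188,174.466])}
def pose(x):
    a,b,roll,pit=x[:4];E=np.array([x[4],x[5],84.5]);A=np.radians(a);rad=np.array([np.cos(A),np.sin(A),0]);tan=np.array([np.sin(A),-np.cos(A),0])
    H=np.c_[tan,-rad,np.cross(tan,-rad)];W=(Ro.from_euler("z",b,degrees=True)*Ro.from_euler("y",pit,degrees=True)*Ro.from_euler("x",roll,degrees=True)).as_matrix()
    R=W@np.diag([1,-1,-1.])@H.T;return R,E-R@(45*rad)
tips=[("scene",140,(353.3,214.3)),("top",140,(164,176.3)),("top",-140,(175.,184.6)),("scene",-140,(338.6,202.6))]
def res(x,zb=15.5):
    R,o=pose(x);r=[]
    for n in("scene","top"):
        off=x[6:8] if n=="scene" else x[8:10]
        P=proj(n,[o+R@np.array([25.8+sx*6,sy*29,sz*7]) for sx in(-1,1) for sy in(-1,1) for sz in(-1,1)])
        hull=cv2.convexHull(P.astype(np.float32))[:,0].astype(float)
        M=cv2.moments((hull*1000).astype(np.float32));c=np.array([M["m10"],M["m01"]])/M["m00"]/1000;ang=.5*np.arctan2(2*M["mu11"],M["mu20"]-M["mu02"])
        r+=list((c+off-obs[n][0])*3);r.append((ang-obs[n][1])*20)
        r+=list((proj(n,[[x[4],x[5],84.5+zb]])[0]+off-bb[n])*3)
    for n,a,uv in tips:
        off=x[6:8] if n=="scene" else x[8:10];r+=list((proj(n,[o+R@np.array([45*np.cos(np.radians(a)),45*np.sin(np.radians(a)),0])])[0]+off-uv)*.8)
    return np.r_[r,x[6:10]/.5,x[3]/4]
for zb in(14,15,16,17):
    r=least_squares(lambda x:res(x,zb),[-66,165,20,0,563,201,0,0,0,0],diff_step=1e-4);cov=np.linalg.inv(r.jac.T@r.jac)
    print(zb,r.x.round(2),"sd",cov[0,0]**.5,"cost",r.cost,"gap",45*np.radians(-66.4-r.x[0]))
print(r.fun.round(1))
E
```

```text
scene (array([339.41496411, 221.40737162]), np.float64(0.661587633025205), np.float64(20.00798284554601)) 85.2235294117647
top (array([177.63394603, 166.67266328]), np.float64(0.564970929850574), np.float64(14.852642267015352)) 31.962500000000002
14 [-7.2530e+01  1.6568e+02  2.2140e+01  2.0100e+00  5.6307e+02  2.0228e+02
 -0.0000e+00 -2.4000e-01 -0.0000e+00 -2.6000e-01] sd 1.9642889128024712 cost 2.6091472407371556 gap 4.8171257819360696
15 [-7.2240e+01  1.6592e+02  2.1720e+01  2.0800e+00  5.6329e+02  2.0208e+02
 -0.0000e+00 -1.8000e-01 -1.0000e-02 -2.0000e-01] sd 1.8967463487556109 cost 2.4944777876216695 gap 4.5866238440568745
16 [-7.1930e+01  1.6616e+02  2.1350e+01  2.0600e+00  5.6353e+02  2.0189e+02
 -1.0000e-02 -1.3000e-01 -1.0000e-02 -1.5000e-01] sd 1.9257549245767052 cost 2.495108552053155 gap 4.345387473239545
17 [-7.1570e+01  1.6650e+02  2.0890e+01  2.6500e+00  5.6375e+02  2.0166e+02
 -1.0000e-02 -6.0000e-02 -3.0000e-02 -8.0000e-02] sd 1.9026841161432606 cost 2.6130515379092794 gap 4.059363267757352
[ 0.5  0.2 -0.8 -0.5 -0.1  1.1  0.3  0.6 -1.  -0.4  0.2 -0.3 -0.1  0.5
 -0.2  0.2 -0.3  0.2 -0.  -0.1 -0.1 -0.2  0.7]
```

The fit of the released handle suggests a gap of a few mm at the ferrule, though that is within the measurement error. To test it and close any gap, I'll push the ferrule end lightly with the shut fingers, in line with the eye, and watch the force.

```bash
cat > fin.py <<'E'
from hm import *
def pose(x):
    a,b,roll,pit=x[:4];E=np.array([x[4],x[5],84.5]);A=np.radians(a);rad=np.array([np.cos(A),np.sin(A),0]);tan=np.array([np.sin(A),-np.cos(A),0])
    H=np.c_[tan,-rad,np.cross(tan,-rad)];W=(Ro.from_euler("z",b,degrees=True)*Ro.from_euler("y",pit,degrees=True)*Ro.from_euler("x",roll,degrees=True)).as_matrix()
    R=W@np.diag([1,-1,-1.])@H.T;return R,E-R@(45*rad)
R,o=pose([-71,165.6,22,1.5,563.3,201.6])
E
python3 - <<'E'
from fin import *
xh=R[:,0];print("xh",xh.round(3),"heading",np.degrees(np.arctan2(xh[1],xh[0])))
al=np.degrees(np.arctan2(xh[1],xh[0]));u=np.array([np.cos(np.radians(al)),np.sin(np.radians(al)),0])
c=o+R@np.array([31.8,-36,0]);print("contact",c, "grip",o+R@[25.8,0,0],"lid z there",62.5-((c[:2]-[563.3,201.5])**2).sum()/700)
for d in(34,20): print(d,(c+u*d).round(1))
p=c+u*34
rows([(p[0],p[1],150,al+180),(p[0],p[1],52,al+180)])
E
```

```text
xh [ 0.837 -0.527  0.147] heading -32.16789046559135
contact [581.21057323 197.58361188  84.75248783] grip [595.70687009 228.31529507  71.43253944] lid z there 62.019818958183535
34 [610.  179.5  84.8]
20 [598.1 186.9  84.8]
now [567.02 412.25 210.48] psi 142.17 F [-0.39 -0.42 -0.09] M [-0.042  0.083 -0.004] w 38.8 t 23.75 j [ 0.87  0.49  0.19  0.03 -1.24 -1.54]
T [[0.1593, -0.1749, 0.0609], [0.162, -0.1722, 0.1589]]
Y [-5.67, -5.67]
```

Request:
send_rows:
  translation:
    - [0.03,-0.03,0]
    - [0.06,-0.065,0]
    - [0.095,-0.1,0.01]
    - [0.13,-0.14,0.03]
    - [0.155,-0.168,0.045]
    - [0.16,-0.174,0.06]
    - [0.161,-0.1735,0.09]
    - [0.1615,-0.173,0.12]
    - [0.162,-0.172,0.145]
    - [0.162,-0.172,0.157]
    - [0.162,-0.172,0.159]
    - [0.162,-0.172,0.159]
  yaw: [-2,-4,-5.7,-5.7,-5.7,-5.7,-5.7,-5.7,-5.7,-5.7,-5.7,-5.7]
  fingers: [255,255,255,255,255,255,255,255,255,255,255,255]

```text
clock: 24.95
position: [610.6, 179.3, 52.9]
ee_rot: [-0.484, 0.875, -0.008, 0.019]
contact_force: [-0.3, -0.0, -0.5]
gripper_width: -0.2
```

```bash
python3 - <<'E'
from fin import *
s=get_image("scene");t=get_image("top")
crop(s,318,190,45,36,17,"pics/s21.png");crop(t,155,145,50,42,15,"pics/t21.png")
al=-32.2;u=np.array([np.cos(np.radians(al)),np.sin(np.radians(al)),0]);c=o+R@np.array([31.8,-36,0])
rows([tuple((c+u*d)[:2])+(51,al+180) for d in(34,20,16,14)])
E
```

```text
now [610.95 179.92  53.65] psi 147.86 F [-0.59  0.46  0.05] M [-0.021  0.123  0.003] w -0.0 t 25.05 j [ 0.55  0.52 -0.19  0.02 -0.82 -1.12]
T [[0.001, 0.0007, 0.0026], [0.0009, 0.0147, 0.0022], [0.0009, 0.0187, 0.002], [0.0009, 0.0207, 0.002]]
Y [0.06, 0.06, 0.06, 0.06]
```

View pics/s21.png

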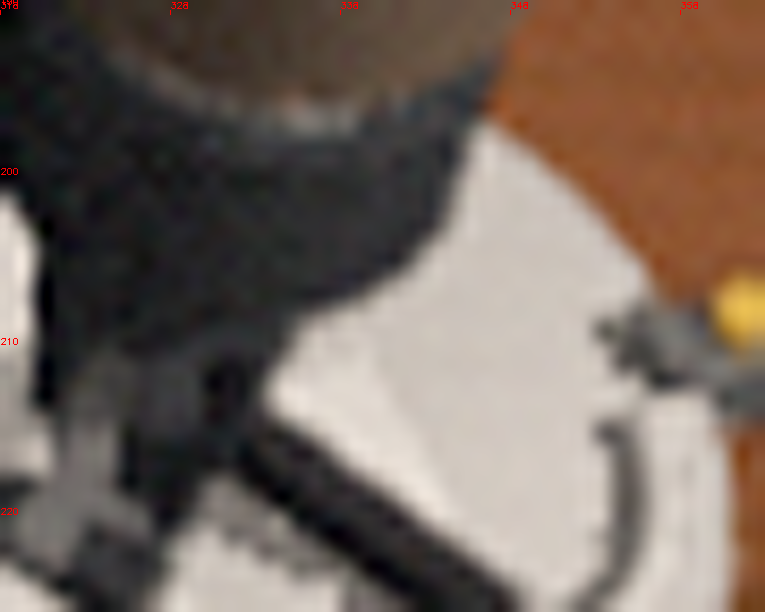

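View pics/t21.png

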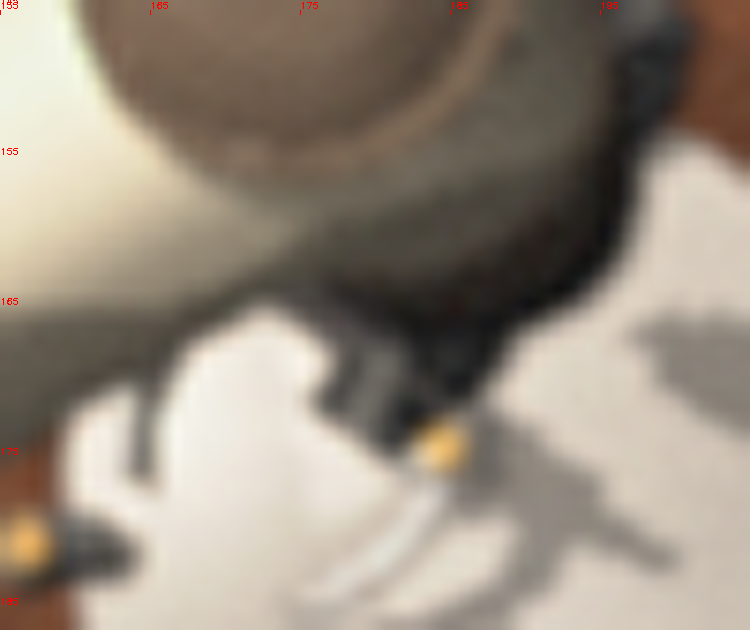

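Request:
send_rows:
  translation:
    - [0.001,0.004,0.002]
    - [0.001,0.009,0.002]
    - [0.001,0.012,0.002]
    - [0.001,0.014,0.002]
    - [0.001,0.014,0.002]
  yaw: [0,0,0,0,0]
  fingers: [255,255,255,255,255]

```text
clock: 25.55
position: [598.4, 186.9, 51.3]
ee_rot: [-0.484, 0.875, -0.007, 0.02]
contact_force: [-0.9, -0.0, 0.5]
gripper_width: 0.0
```

Request:
send_rows:
  translation:
    - [0,0.001,0]
    - [0,0.002,0]
    - [0,0.003,0]
  yaw: [0,0,0]
  fingers: [255,255,255]

```text
clock: 25.85
position: [595.8, 188.5, 51.2]
ee_rot: [-0.484, 0.875, -0.007, 0.02]
contact_force: [-0.7, -0.0, 0.6]
gripper_width: -0.1
```

Request:
send_rows:
  translation:
    - [0,0.001,0]
    - [0,0.002,0]
    - [0,0.003,0]
  yaw: [0,0,0]
  fingers: [255,255,255]

```text
clock: 26.15
position: [593.2, 190.1, 51.0]
ee_rot: [-0.484, 0.875, -0.007, 0.02]
contact_force: [-0.1, -0.2, -0.1]
gripper_width: 0.2
```

Request:
send_rows:
  translation:
    - [0,0.001,0]
    - [0,0.002,0]
  yaw: [0,0]
  fingers: [255,255]

```text
clock: 26.35
position: [591.4, 191.2, 50.9]
ee_rot: [-0.484, 0.875, -0.007, 0.02]
contact_force: [-0.5, 0.1, 0.2]
gripper_width: -0.5
```

Request:
send_rows:
  translation:
    - [0,0.001,0]
    - [0,0.002,0]
  yaw: [0,0]
  fingers: [255,255]

```text
clock: 26.55
position: [589.7, 192.3, 50.9]
ee_rot: [-0.484, 0.875, -0.007, 0.02]
contact_force: [1.0, -0.6, 0.2]
gripper_width: 0.0
```

```bash
python3 - <<'E'
from fin import *
s=get_image("scene");t=get_image("top")
crop(s,310,195,45,36,17,"pics/s22.png");crop(t,155,145,50,42,15,"pics/t22.png")
rows([(0,0,0,0)])
E
```

```text
now [589.78 192.27  50.94] psi 147.91 F [0.32 0.06 0.13] M [-0.122 -0.009 -0.011] w 0.1 t 26.65 j [ 0.59  0.5  -0.24  0.03 -0.8  -1.16]
T [[0.4771, 0.399, 0.0246]]
Y [147.91]
```

View pics/s22.png

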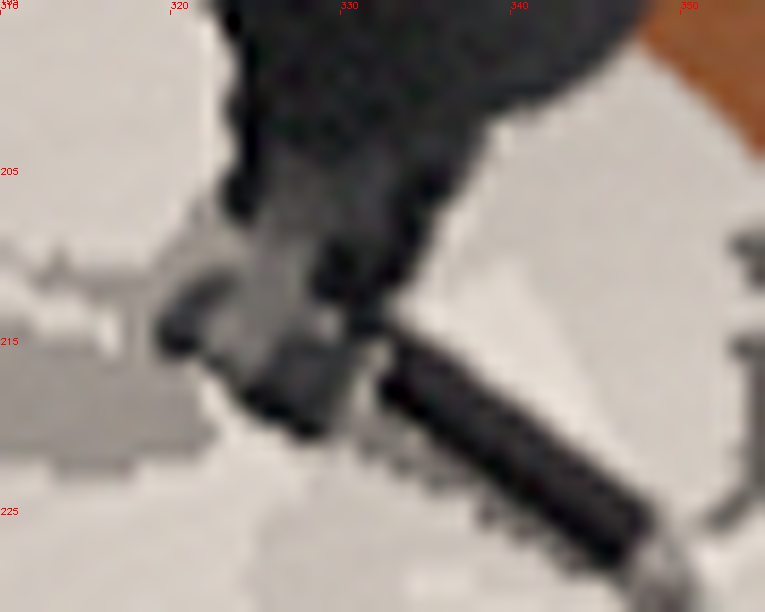

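View pics/t22.png

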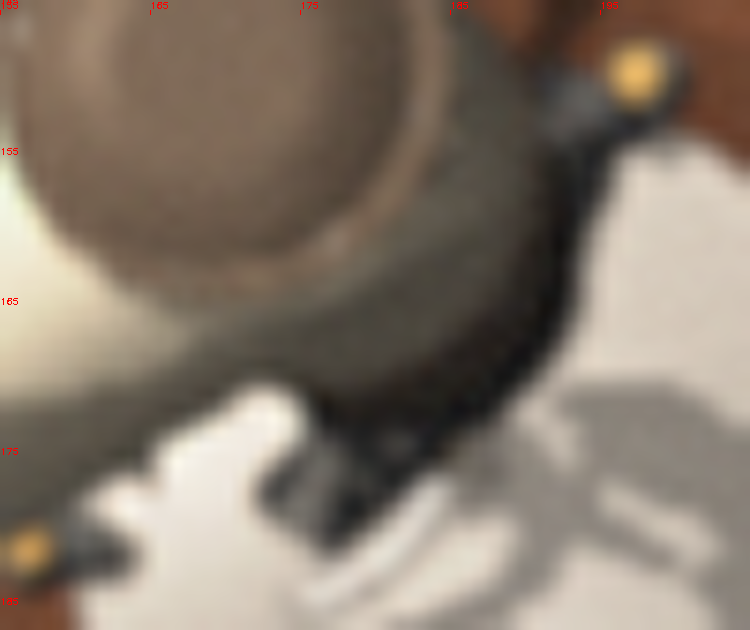

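Request:
send_rows:
  translation:
    - [0,0.001,0]
    - [0,0.002,0]
  yaw: [0,0]
  fingers: [255,255]

```text
clock: 26.85
position: [589.0, 193.0, 51.2]
ee_rot: [-0.484, 0.875, -0.008, 0.021]
contact_force: [4.6, -4.4, -0.2]
gripper_width: 0.0
```

```bash
python3 - <<'E'
from fin import *
rows([(0,0,0,0)])
E
```

```text
now [588.99 192.99  51.23] psi 147.92 F [ 4.59 -4.39 -0.16] M [-1.221 -1.14  -0.005] w 0.0 t 26.85 j [ 0.59  0.5  -0.24  0.03 -0.79 -1.17]
T [[0.4772, 0.3981, 0.024]]
Y [147.92]
```

Request:
send_rows:
  translation:
    - [0,0.0015,0]
    - [0,0.0022,0]
  yaw: [0,0]
  fingers: [255,255]

```text
clock: 27.05
position: [588.6, 193.4, 51.7]
ee_rot: [-0.485, 0.874, -0.009, 0.022]
contact_force: [6.6, -5.9, -0.5]
gripper_width: -0.1
```

```bash
python3 - <<'E'
from fin import *
rows([(0,0,0,0)])
E
```

```text
now [588.58 193.44  51.69] psi 147.95 F [ 6.59 -5.91 -0.55] M [-1.791 -1.671 -0.037] w -0.1 t 27.05 j [ 0.59  0.49 -0.24  0.03 -0.79 -1.17]
T [[0.4772, 0.3979, 0.0231]]
Y [147.95]
```

Request:
send_rows:
  translation:
    - [0,0.002,0]
    - [0,0.003,0]
  yaw: [0,0]
  fingers: [255,255]

```text
clock: 27.25
position: [588.2, 193.8, 52.2]
ee_rot: [-0.485, 0.874, -0.01, 0.023]
contact_force: [8.6, -8.1, -2.6]
gripper_width: 0.1
```

```bash
python3 - <<'E'
from fin import *
rows([(0,0,0,0)])
E
```

```text
now [588.17 193.8   52.18] psi 147.98 F [ 8.58 -8.09 -2.59] M [-2.348 -2.442 -0.056] w 0.1 t 27.25 j [ 0.59  0.49 -0.25  0.03 -0.79 -1.17]
T [[0.4771, 0.3977, 0.0217]]
Y [147.98]
```

Request:
send_rows:
  translation:
    - [0,0.002,0]
    - [0,0.0036,0]
  yaw: [0,0]
  fingers: [255,255]

```text
clock: 27.45
position: [587.9, 194.4, 52.8]
ee_rot: [-0.485, 0.874, -0.012, 0.025]
contact_force: [11.6, -10.9, -3.4]
gripper_width: 0.1
```

```bash
python3 - <<'E'
from fin import *
rows([(0,0,0,0)])
E
```

```text
now [587.91 194.39  52.82] psi 148.01 F [ 11.57 -10.94  -3.41] M [-3.004 -3.212 -0.11 ] w 0.1 t 27.45 j [ 0.6   0.49 -0.25  0.04 -0.78 -1.18]
T [[0.4772, 0.3976, 0.0197]]
Y [148.01]
```

Request:
send_rows:
  translation:
    - [0,-0.001,0]
    - [0,-0.004,0]
    - [0,-0.01,0]
    - [0,-0.02,0]
    - [0,-0.03,0]
    - [0,-0.035,-0.02]
    - [0,-0.04,-0.05]
    - [0,-0.04,-0.09]
    - [0,-0.04,-0.13]
    - [0,-0.04,-0.15]
  yaw: [0,0,0,0,0,0,0,0,0,0]
  fingers: [255,255,255,255,255,255,255,255,255,255]

```text
clock: 28.45
position: [615.6, 172.8, 209.0]
ee_rot: [-0.485, 0.874, -0.012, 0.028]
contact_force: [0.4, 0.3, -0.1]
gripper_width: 0.1
```

Request:
send_rows:
  translation:
    - [-0.04,0,0]
    - [-0.08,0,0]
    - [-0.12,0,0]
    - [-0.16,0,0]
    - [-0.2,0,0]
    - [-0.23,0,0]
    - [-0.25,0,0]
    - [-0.25,0,0]
    - [-0.25,0,0]
  yaw: [0,0,0,0,0,0,0,0,0]
  fingers: [255,255,255,255,255,255,255,255,255]

```text
clock: 29.35
position: [747.7, 384.7, 217.0]
ee_rot: [-0.485, 0.874, -0.012, 0.027]
contact_force: [-1.4, 0.3, -0.6]
gripper_width: 0.0
```

```bash
python3 - <<'E'
from fin import *
rows([(0,0,0,0)])
s=get_image("scene");t=get_image("top");cv2.imwrite("pics/sG.png",s);cv2.imwrite("pics/tG.png",t)
crop(s,315,195,45,36,17,"pics/s23.png");crop(t,155,145,50,42,15,"pics/t23.png")
a=cv2.imread("pics/sF.png").astype(int);print("diff")
E
```

```text
now [747.74 384.69 216.96] psi 148.0 F [-1.42  0.34 -0.57] M [-0.059  0.126  0.03 ] w 0.0 t 29.35 j [ 0.68  0.75  0.67  0.03 -1.44 -1.24]
T [[0.729, 0.4403, 0.1701]]
Y [148.0]
diff
```

View pics/s23.png

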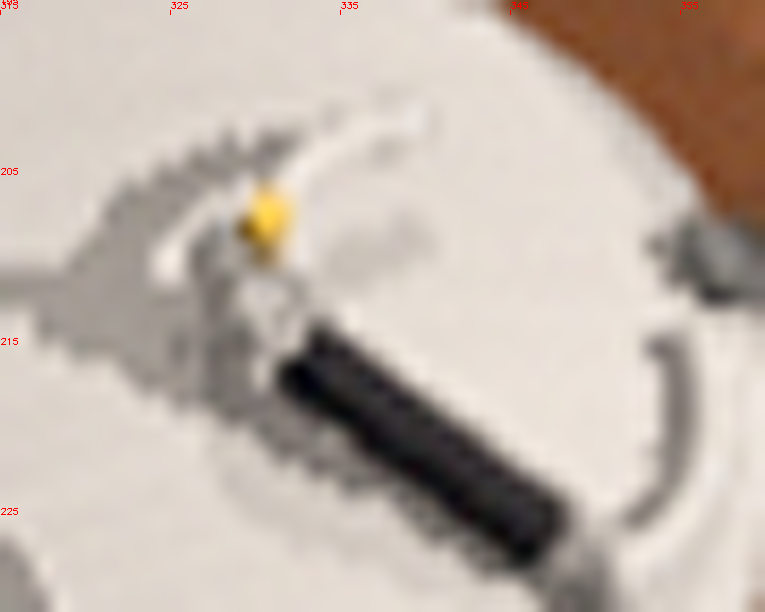

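View pics/t23.png

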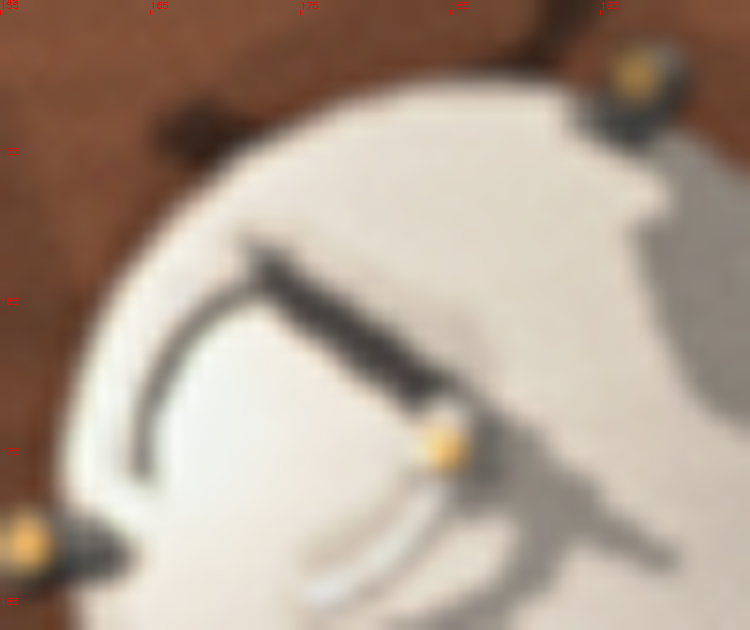

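```bash
python3 - <<'E'
from hm import *
def mom(im,u,v,w,h,lo,hi):
    g=im[v:v+h,u:u+w].max(2).astype(float);W=np.clip((hi-g)/(hi-lo),0,1);m=(W>.15).astype(np.uint8);k,l,s,_=cv2.connectedComponentsWithStats(m);W=W*(l==1+np.argmax(s[1:,4]))
    yy,xx=np.mgrid[v:v+h,u:u+w];S=W.sum();c=np.array([(W*xx).sum(),(W*yy).sum()])/S
    a=(W*(xx-c[0])**2).sum()/S;b=(W*(xx-c[0])*(yy-c[1])).sum()/S;d=(W*(yy-c[1])**2).sum()/S
    return c.round(2),np.degrees(.5*np.arctan2(2*b,a-d)).round(2)
for k in"FG":
    print(k,mom(cv2.imread(f"pics/s{k}.png"),326,209,26,22,45,130),mom(cv2.imread(f"pics/t{k}.png"),168,158,18,16,70,150))
E
```

```text
F (array([339.41, 221.41]), np.float64(37.91)) (array([177.63, 166.67]), np.float64(32.37))
G (array([339.27, 221.14]), np.float64(37.17)) (array([178.  , 166.86]), np.float64(34.89))
```

```bash
python3 - <<'E'
from bench import *
print(job_done())
E
```

```text
the job is handed in; nothing more can be done
None
```

I threaded the handle's right arm through the grey lid's eye and turned it in until the ferrule bore on the eye. Then I let go and left the handle lying on the lid. The job was handed in at about 29 s.

- **Threading:** the drag was steady at about 5–8 N, and both cameras showed the rod end coming out past the eye.
- **Pressing home:** the total force along the bore rose to about 15 N, so I estimate about 8–9 N on top of the drag. I eased off and opened the jaws, and the handle sank onto the lid.
- **A check that disagreed:** a camera fit after release put the ferrule 3–4.5 mm off the eye, with an error of about 2 mm. I pushed the ferrule end once more with shut fingers. The handle moved in about 1 mm and then resisted firmly at about 14 N along the bore (16 N in all), with no sliding.
- **Final pictures:** they show the ferrule up against the eye, the arm through it and the robot clear. I did not repeat the fit, so I can't rule out a gap under about 1–2 mm. A wide picture taken after release showed the other things in place, and I didn't go near them afterwards.
- **First grasp missed:** the fingertips were about 25 mm higher than the reported TCP suggested, so the jaws closed above the grip without moving anything. I went lower and grasped again.

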